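# Put away the craft bits and bring the bead jar round to the front

## Task

Put the loose craft bits away in the turntable caddy, the stubby pencil lying in its long open tray and the two big wooden beads in its round open bowl. Then gently turn the caddy by its centre knob until the glass jar with the wire clamp lid (not the jar with the plain screw lid) stands squarely at the front, in line with the middle of the base's front ledge, and finish while still gripping the knob, holding the turntable still so that a child can open the jar. Leave all the other toys where they are.

Things in the scene. Friction and masses are not known exactly. Their poses are not given: they have to be found in the camera images.
- caddy_base: Fixed base of the craft caddy: pale wooden disc 252 mm across and 12 mm thick with a straight ledge (190 mm wide, grooved, 18 mm high at its lips) that sticks out at the front to 200 mm from the centre. Origin: on the turntable's axis, on the shelf top. Its x axis points away from the ledge, so the front is -x; z up.
- turntable (a joint): Angle of the turntable on the base (rad, grows anticlockwise from above; whole turns make no difference). At 0 the clamp jar is exactly at the front. Bearing runs freely (friction about 0.03 N m). Pale disc 270 mm across, top 28.5 mm up. Fixed on it, 88 mm from the axis: clamp jar at the turntable's own -x, pencil tray at -y, bead bowl at +x, screw-lid jar at +y.
- knob_grip (a point): Point on the axis at the height to grip the caddy's centre knob, 166.5 mm above the shelf. Round walnut knob 36 mm across, from 142 to 186 mm above the shelf, above all the jars, on an 18 mm post; it is part of the turntable and turns with it. Axes: the turntable's, i.e. those of the base turned by the joint's angle.
- clamp_jar (a point): Centre of the glass jar of small wooden beads with a cork-lined metal lid held by a wire clamp: 70 mm across, 105 mm high, top 134 mm above the shelf, on the turntable. This jar is to be brought to the front.
- screw_jar (a point): Centre of the other glass jar, same size, filled with wooden buttons, with a plain flat aluminium screw lid (top 132 mm above the shelf), on the turntable.
- front_place (a point): Fixed point of the base, level with the jars' centres, 88 mm in front of the axis towards the middle of the ledge: where the centre of the clamp jar must come.
- pencil_tray (a point): Centre of the inner floor of the long open wooden tray on the turntable, 32.5 mm above the shelf. Inside 112 x 48 mm, walls 4 mm, rim 26 mm above this floor (58.5 mm above the shelf). Long side along this point's x axis; axes as the turntable's.
- bead_bowl (a point): Centre of the inner floor of the round open wooden bowl on the turntable, 32.5 mm above the shelf. 76 mm across inside at the rim, 64 mm at the floor, walls 4 mm, rim 36 mm above this floor (68.5 mm above the shelf).
- pencil_center (a point): Centre of the barrel of the loose stubby pencil of bare wood: hexagonal, 13 mm over the flats, barrel 68 mm long along its x axis, with a 17 mm sharpened point beyond the +x end. It lies on the shelf, centre 6.5 mm up. About 14 g.
- bead_a_center (a point): Centre of a loose big barrel-shaped wooden bead, 31 mm across and 26 mm high, standing on a flat end on the shelf (centre 13 mm up). About 18 g.
- bead_b_center (a point): Centre of the other loose big wooden bead, the same as the first.
- peg_puzzle: Bystander: yellow plastic peg puzzle, board 125 x 180 x 18 mm with pegs up to 54 mm high. Origin under its centre.
- teether: Bystander: grey silicone teether ring lying flat, 82 mm across, 17 mm thick. Origin under its centre.
- toy_car: Bystander: wooden toy car 105 mm long, 56 mm wide, 57 mm high. Origin under its centre.
- stacker: Bystander: wooden stacking-ring tower, 90 mm across, 137 mm high. Origin under its centre.
- board_book: Bystander: board book lying flat, 130 x 130 x 22 mm. Origin under its centre.
- beaker: Bystander: wooden beaker, 68 mm across, 70 mm high. Origin under its centre.
- wooden_horse: Bystander: wooden toy horse, 91 mm long, 90 mm high. Origin under its centre.

How it is judged:
By the outcome, as a careful person would: the job done as asked, in the order asked, and still so for the second after the job is handed in, while the arm keeps its last pose, push and grip.
It also fails if it takes over 72 s, if anything falls off the work surface, if the arm or the gripper's body presses on something with over 40 N, if the wrist force passes 120 N, or if a joint passes its speed limit or range.

## Robot

A 7-joint arm with a two-finger parallel gripper is mounted at the origin on the work surface. World frame = base frame: x ahead of the robot, y to its left, z up, the work surface at z = 0. Lengths are in m, angles in rad, forces in N, time in s.
With the tool pointing down it reaches from about 0.35 to 0.9 m from the base axis. Payload 8.1 kg.
Tool frame: the origin (TCP) lies on the centre line of the jaws, within the pads' length; the fingertips stand 14 mm ahead of it and the grasp point (between the pads) lies 5 mm behind it (arm.tip_reach is the distance from the TCP to the fingertips, in m); z points along the fingers, y is the direction in which the jaws open and shut (so a half turn about z gives the same grasp; the last joint's range is limited). The gripper opens to 92 mm and grips with 3 to 60 N. Pads are 19 mm wide; open, the fingers measure 130 mm over their backs; the gripper's body (75 mm by 190 mm) begins 47 mm behind the grasp point.
Start: joints at [-1.444, 0.434, 0.025, 1.573, -0.012, 1.134, -0.075], TCP at [0.142, 0.609, 0.241] pointing down, gripper open.
Joint ranges: [-2.62, 2.62], [-0.44, 2.09], [-1.27, 1.32], [0.08, 2.57], [-1.32, 4.46], [0.12, 2], [-2.74, 2.74]. Speed limits (rad/s): [2.22, 2.22, 3.01, 3.01, 3.14, 3.14, 3.14].

## Interface

Orientations are given as a rotation vector (axis times angle).
In Python, from cell import sensors, vision, arm, nets gives the robot as it stands.
- The arm moves only by the shell command python3 -m handwheel 'ROWS' [FORCE]. ROWS is JSON, a list of rows, each an object of numbers: "tx", "ty", "tz": the shift along the tool's x, y, z in cm; "wx", "wy", "wz": the turn, a rotation vector about the tool's x, y, z in degrees; "claw": the opening, from 0 (shut) to 1 (fully open). A call has 1 to 12 rows; each row is the pose to reach, as a shift and turn from the pose commanded when the call began, along the tool's axes at that moment; what a row does not reach only later rows make up. A row lasts 1/12 s, in which the tool goes at most 41.7 mm and 7.16 degrees, less where a joint would pass 70% of its speed; a pose out of reach is approached as far as the arm can. A call with a gripper value outside its range is refused whole. The fingers move at their own pace and stop on an object; FORCE is the grip in N (left out, the last holds). Time passes only in rows, so rows that repeat a pose let the fingers close. It gives the time, the measured TCP pose, the force and the opening at its end, in the units of the state.
- sensors.observe(): the state, without advancing time (a new reading comes with each control period).
- vision.get_image(name): name is "scene" or "top"; returns (picture, depth): 420x560x3 uint8, blue, green, red; 420x560 float32, m along the optical axis (not along the pixel's ray), 0 where there is no reading.
- vision.camera_model(name): a dict with "K" (3x3 intrinsics, pixels), "xyz" and "attitude" of the camera in the world. Camera axes: x right, y down, z forward; pixel columns grow to the right and rows downward; lengths in m; the calibration is good to about 2 mm. A picture is of the moment at which its call begins. camera_model takes no time and is no camera call.
- arm.sign_off(): hands the job in, once; it reports no verdict.
Trained networks look in the newest picture that a camera, given by its name, has taken for a name from the list of things; names that differ only in an ending like _2 or _b are one class to them, and where a whole thing is asked for, a point or a joint stands for the part that bears it (a point fixed in the world has none). Each returns a list of dicts, best first, with "score" (0 to 1); they miss things now and then, are a little off and sometimes report something else, mostly with a low value. They report only what shows in the picture. A call takes as long as a camera call.
- nets.cut_out(label, camera): "region" (420x560 bool, what is visible of it) and "uv" ([column, row] in pixels, amid what is visible of it).
The state is a dict: "clock": time; "joints": joint angles; "dq": joint speeds; "joint_efforts": joint torques, N m; "position": TCP position; "ee_rot": TCP orientation; "force": force on the tool from outside, world axes, zero at the start; "ft_torque": the same for the moment, N m; "width": opening from 0.0 (shut) to 1.0 (fully open).
Only numpy, scipy, OpenCV 4.12 (cv2) and the standard library are available. Lean on these libraries where they do the work, as an engineer would, in place of code of your own. Each camera call takes 0.05 s, during which the arm holds its last target.

## Working session

There is one attempt and no reset: what is moved stays moved. The work goes in short steps, Python scripts to look and compute and a shell command to move; the robot and the scene stay as the last step left them, time stands still between calls to the robot, and variables do not carry over. Pictures are saved under pics/ and viewed, and the job is handed in when it is done.

```bash
ls; mkdir -p pics
python3 - <<'E'
from cell import sensors, vision, arm, nets
import cv2,numpy as np
print(sensors.observe())
for n in ("scene","top"):
    p,d=vision.get_image(n); cv2.imwrite(f"pics/{n}0.png",p); print(n,vision.camera_model(n))
print(arm.tip_reach)
E
```

```text
pics
{'clock': 0.0, 'joints': array([-1.44358967,  0.43519949,  0.02500837,  1.57411787, -0.01159559,
        1.13398023, -0.07506926]), 'dq': array([-0.00027802,  0.00187818,  0.00035319,  0.00209339,  0.00182009,
       -0.00043324,  0.00036819]), 'joint_efforts': array([-1.33050980e-03, -6.67875338e+01,  9.84282866e-01, -3.14446628e+01,
       -6.05518674e-02,  4.33503720e-02,  1.62676165e-04]), 'position': array([0.14233158, 0.60807073, 0.23995192]), 'ee_rot': array([-3.60291878e-01, -3.12084437e+00,  2.45016311e-03]), 'force': array([-0.43223631, -0.246249  ,  0.50770303]), 'ft_torque': array([0.02696122, 0.0249153 , 0.00733057]), 'width': 0.9984346227612669}
scene {'K': array([[482.70310591,   0.        , 276.97835503],
       [  0.        , 482.70310591, 214.43506893],
       [  0.        ,   0.        ,   1.        ]]), 'xyz': array([ 1.08600736, -0.6256748 ,  1.4006269 ]), 'attitude': array([-2.45058768, -0.90738372,  0.25113646])}
top {'K': array([[527.86449568,   0.        , 283.6333671 ],
       [  0.        , 527.86449568, 211.10743382],
       [  0.        ,   0.        ,   1.        ]]), 'xyz': array([ 0.29188576, -0.01786094,  1.56684808]), 'attitude': array([-2.16130905,  2.10001329, -0.21140644])}
0.014
```

View pics/scene0.png

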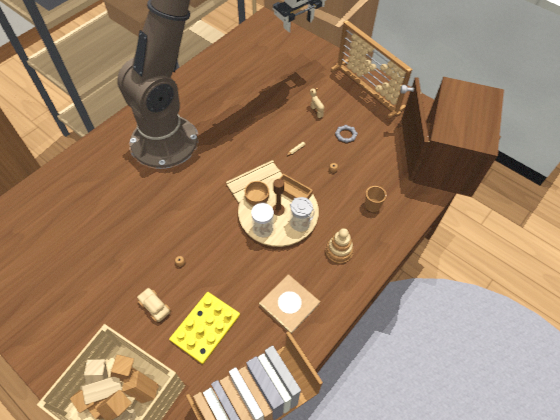

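View pics/top0.png

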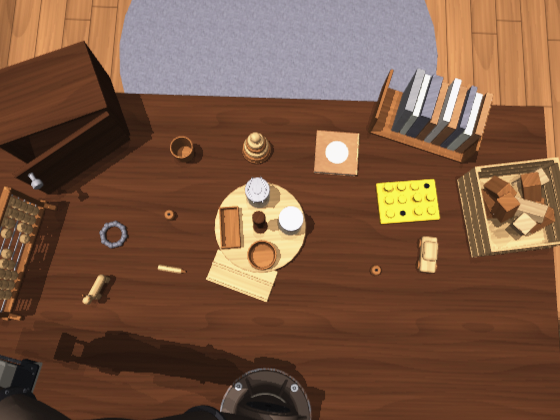

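The top view has image up = +x and left = +y. In it I see:
- Caddy at about (262,222), with the ledge towards (240,277).
- Clamp jar at the far side (257,190), tray (230,228), bowl (263,255), screw jar (291,219).
- Pencil (171,268), beads (169,214) and (376,269).

Next I'll measure these positions.

```bash
cat > h.py <<'E'
from cell import sensors, vision, arm, nets
import cv2,numpy as np
from scipy.spatial.transform import Rotation as R
def pts(cam,d,mask):
    m=vision.camera_model(cam);K=m["K"]
    v,u=np.nonzero(mask&(d>0)); z=d[v,u]
    c=np.stack([(u-K[0,2])/K[0,0]*z,(v-K[1,2])/K[1,1]*z,z],1)
    return c@R.from_rotvec(m["attitude"]).as_matrix().T+m["xyz"]
def ray(cam,uv,z):
    m=vision.camera_model(cam);K=m["K"]
    r=R.from_rotvec(m["attitude"]).as_matrix()@np.array([(uv[0]-K[0,2])/K[0,0],(uv[1]-K[1,2])/K[1,1],1])
    return m["xyz"]+r*(z-m["xyz"][2])/r[2]
def circ(P):
    A=np.c_[2*P[:,:2],np.ones(len(P))];s=np.linalg.lstsq(A,(P[:,:2]**2).sum(1),rcond=None)[0]
    return s[:2],np.sqrt(s[2]+s[0]**2+s[1]**2)
E
python3 - <<'E'
from h import *
for cam in("top","scene"):
    p,d=vision.get_image(cam)
    np.savez(f"{cam}.npz",p=p,d=d)
    for l in ["pencil_center","bead_a_center","clamp_jar","screw_jar","pencil_tray","bead_bowl","knob_grip","caddy_base","turntable"]:
        for r in nets.cut_out(l,cam)[:3]:
            P=pts(cam,d,r["region"])
            if r["score"]<.3 or len(P)<5: print(cam,l,"low",round(r["score"],2),len(P));continue
            print(cam,l,round(r["score"],2),r["uv"],len(P),P.mean(0).round(4),"min",P.min(0).round(3),"max",P.max(0).round(3))
E
```

```text
top pencil_center 0.58 [168.8, 270.4] 103 [0.3992 0.2929 0.0117] min [0.391 0.256 0.002] max [0.408 0.326 0.027]
top bead_a_center 0.62 [256.6, 144.0] 698 [0.7579 0.053  0.0652] min [ 0.729  0.012 -0.007] max [0.825 0.102 0.142]
top bead_a_center 0.53 [376.2, 269.7] 79 [ 0.4128 -0.3048  0.0241] min [ 0.399 -0.319  0.006] max [ 0.428 -0.293  0.032]
top clamp_jar 0.8 [260.5, 226.2] 6536 [0.5265 0.0334 0.0518] min [ 0.397 -0.104 -0.007] max [0.685 0.167 0.194]
top screw_jar 0.59 [262.3, 226.7] 6345 [0.5265 0.0346 0.0527] min [ 0.4   -0.1   -0.006] max [0.661 0.167 0.194]
top pencil_tray 0.77 [258.7, 226.4] 6471 [0.527  0.034  0.0523] min [ 0.399 -0.101 -0.008] max [0.683 0.167 0.194]
top bead_bowl 0.68 [259.0, 225.1] 6534 [0.5259 0.0342 0.052 ] min [ 0.397 -0.1   -0.011] max [0.683 0.168 0.194]
top knob_grip 0.87 [257.8, 225.2] 6530 [0.5265 0.0334 0.0519] min [ 0.397 -0.101 -0.011] max [0.683 0.171 0.194]
top caddy_base 0.6 [255.3, 236.2] 8328 [0.4948 0.0444 0.0435] min [ 0.312 -0.101 -0.012] max [0.688 0.185 0.194]
top caddy_base 0.51 [258.4, 147.1] 732 [0.7585 0.0506 0.0627] min [ 0.7
[... 850 characters left out ...]
 0.188 0.192]
scene bead_bowl 0.67 [276.3, 210.1] 4529 [0.5474 0.0121 0.0621] min [ 0.373 -0.104 -0.005] max [0.668 0.189 0.192]
scene bead_bowl 0.35 [339.2, 248.0] 736 [0.7818 0.0358 0.0626] min [ 0.726  0.006 -0.005] max [0.818 0.136 0.143]
scene knob_grip 0.67 [280.0, 207.3] 4305 [0.5485 0.0113 0.0641] min [ 0.404 -0.103  0.02 ] max [0.668 0.155 0.192]
scene caddy_base 0.56 [272.4, 205.7] 5316 [0.5196 0.0226 0.0551] min [ 0.303 -0.103 -0.004] max [0.668 0.186 0.192]
scene turntable 0.8 [277.6, 214.7] 4423 [0.5472 0.0114 0.0633] min [ 0.402 -0.104 -0.005] max [0.667 0.155 0.192]
scene turntable 0.59 [292.5, 148.4] 70 [0.4014 0.2861 0.0119] min [ 0.388  0.251 -0.003] max [0.411 0.324 0.021]
```

Run:
```python
from h import *
cen=[]
for cam in("top","scene"):
    f=np.load(f"{cam}.npz");d=f["d"];p=f["p"]
    H=np.ones(d.shape,bool);P=pts(cam,d,H)
    v,u=np.nonzero(d>0)
    def near(c,r): return np.hypot(P[:,0]-c[0],P[:,1]-c[1])<r
    k=near((.535,.03),.06)&(P[:,2]>.18); print(cam,"knob",k.sum(),((P[k].max(0)+P[k].min(0))/2).round(4),np.median(P[k,2]).round(4),np.ptp(P[k],axis=0).round(3))
    # turntable disc hull
    t=near((.535,.03),.2)&(abs(P[:,2]-.0285)<.005)&near((.535,.03),.142)
    h=cv2.convexHull(P[t,:2].astype(np.float32))[:,0]; 
    c,r=cv2.minEnclosingCircle(h); print(" disc minenc",np.round(c,4),round(r,4), "fit",circ(h))
    print(" base z of disc",np.median(P[t,2]))
    tb=near((.4,.1),.03)
    # jars
    c0=np.array(c)
    j=near(c,.135)&(P[:,2]>.118)&(P[:,2]<.15)&~near(c,.03)
    a=np.arctan2(P[j,1]-c0[1],P[j,0]-c0[0])
    for s,nm in((abs(a)<.75,"jar+x"),((a<-.9)&(a>-2.2),"jar-y")):
        Q=P[j][s]
        if len(Q)<10: print(nm,len(Q)); continue
        q=(Q.max(0)+Q.min(0))/2
        print(" ",nm,len(Q),q.round(4),np.ptp(Q,axis=0).round(3),"mean",Q.mean(0).round(4),"ang",np.degrees(np.arctan2(*(q-np.r_[c0,0])[1::-1])).round(2),"rad",np.hypot(*(q[:2]-c0)).round(4))
    # bowl rim, tray rim
    g=near(c,.14)&(P[:,2]>.062)&(P[:,2]<.075)&(P[:,0]<c0[0]-.03)
    if g.sum()>9: 
        cc,rr=cv2.minEnclosingCircle(P[g,:2].astype(np.float32)); print("  bowl rim",g.sum(),np.round(cc,4),rr,"ang",np.degrees(np.arctan2(cc[1]-c0[1],cc[0]-c0[0])),"rad",np.hypot(*(np.array(cc)-c0)))
    g=near(c,.14)&(P[:,2]>.0535)&(P[:,2]<.063)&(P[:,1]>c0[1]+.03)&(abs(P[:,0]-c0[0])<.08)
    rc=cv2.minAreaRect(P[g,:2].astype(np.float32)*1000); print("  tray",g.sum(),rc)
```

```text
top knob 130 [0.5317 0.0344 0.1873] 0.1861 [0.033 0.032 0.014]
 disc minenc [0.5309 0.0339] 0.1349 fit (array([0.53081543, 0.03413407]), np.float64(0.13367783208001496))
 base z of disc 0.02885734282608432
  jar+x 491 [0.6192 0.0424 0.1299] [0.077 0.067 0.021] mean [0.6178 0.0427 0.1314] ang 5.54 rad 0.0888
  jar-y 473 [ 0.5398 -0.0531  0.1297] [0.067 0.064 0.023] mean [ 0.5393 -0.0532  0.1312] ang -84.11 rad 0.0875
  bowl rim 137 [0.4621 0.0675] 0.08729950338602066 ang 153.90359107442606 rad 0.07654926789959751
  tray 158 ((534.25244140625, 107.62374877929688), (144.8718719482422, 87.6762466430664), 2.9906673431396484)
scene knob 93 [0.5342 0.0296 0.1862] 0.1872 [0.035 0.036 0.012]
 disc minenc [0.5325 0.0315] 0.1368 fit (array([0.53393635, 0.02915588]), np.float64(0.13339390830585893))
 base z of disc 0.029592167436018668
  jar+x 366 [0.6203 0.0395 0.1307] [0.079 0.07  0.023] mean [0.6217 0.0371 0.1328] ang 5.23 rad 0.0881
  jar-y 358 [ 0.5424 -0.0582  0.1306] [0.069 0.068 0.025] mean [ 0.5437 -0.0588  0.1319] ang -83.75 rad 0.0903
  bowl rim 129 [0.4646 0.0602] 0.08550189435482025 ang 157.06907212374088 rad 0.07373813890437017
  tray 108 ((523.95849609375, 119.4837417602539), (122.74137878417969, 59.58076858520508), 5.172283172607422)
```

Run:
```python
import cv2,numpy as np
p=np.load("top.npz")["p"]
cv2.imwrite("pics/topz.png",cv2.resize(p[165:315,140:400],None,fx=3,fy=3,interpolation=cv2.INTER_CUBIC))
p=np.load("scene.npz")["p"]
cv2.imwrite("pics/scz.png",cv2.resize(p[80:280,160:400],None,fx=3,fy=3,interpolation=cv2.INTER_CUBIC))
```

```text
(no output)
```

View pics/topz.png

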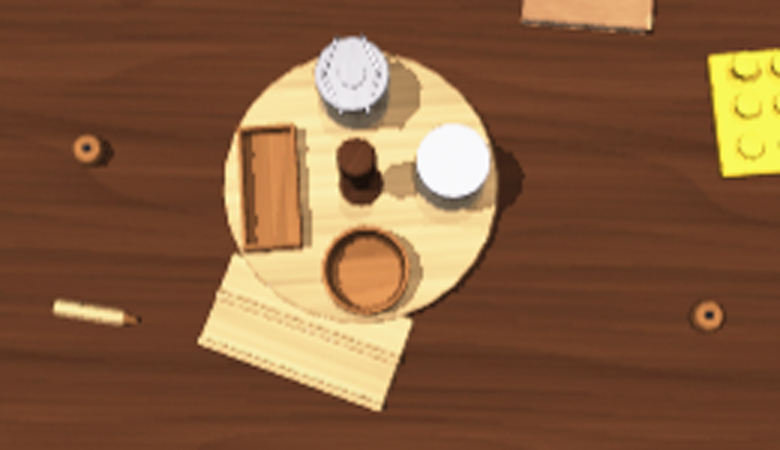

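View pics/scz.png

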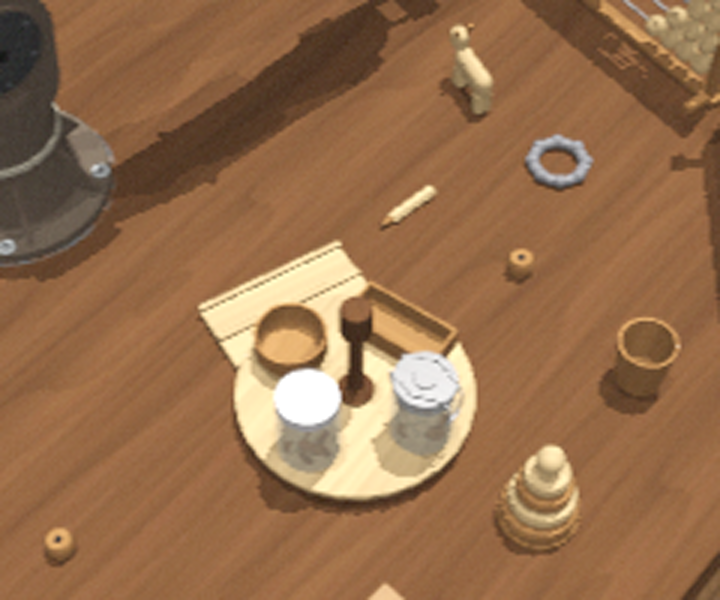

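Run:
```python
from h import *
S={}
for cam in("top","scene"):
    f=np.load(f"{cam}.npz");d=f["d"];p=f["p"]
    c0={"top":np.array([.5309,.0339]),"scene":np.array([.533,.0303])}[cam]
    hsv=cv2.cvtColor(p,cv2.COLOR_BGR2HSV)
    P=np.full(d.shape+(3,),9.); P[d>0]=pts(cam,d,d>0)
    w=(hsv[...,2]>150)&(P[...,0]<c0[0])&(np.hypot(P[...,0]-c0[0],P[...,1]-c0[1])<.235)&(abs(P[...,2]-.012)<.012)&(np.hypot(P[...,0]-c0[0],P[...,1]-c0[1])>.140)
    w=cv2.morphologyEx(w.astype(np.uint8),cv2.MORPH_OPEN,np.ones((3,3)))
    n,L,st,_=cv2.connectedComponentsWithStats(w); i=1+st[1:,4].argmax(); w=L==i
    v,u=np.nonzero(w); XY=np.array([ray(cam,(a,b),.017)[:2] for a,b in zip(u,v)])
    # front edge direction: search angle maximizing flatness: for phi, extents
    best=[]
    for ph in np.radians(np.arange(-40,41,.5)):
        f_=np.array([-np.cos(ph),-np.sin(ph)]);s=np.array([-f_[1],f_[0]])
        a=(XY-c0)@f_; b=(XY-c0)@s
        # front profile per lateral bin
        bins=np.linspace(-.085,.085,18);k=np.digitize(b,bins)
        pr=[a[k==q].max() for q in range(1,18) if (k==q).any()]
        best.append((np.std(pr),np.degrees(ph),np.mean(pr),b.min(),b.max(),len(pr)))
    best=[x for x in best if x[5]>12];best.sort();print(cam,w.sum(),*[np.round(x,4) for x in best[:4]],sep="\n")
for cam,im,z in(("top","topz",(140,165)),("scene","scz",(160,80))):
    cs={"top":[(198,343),(381,410),(412,320),(234,256)],"scene":[(341,242),(199,308)]}[cam]
    W=[ray(cam,(z[0]+a/3,z[1]+b/3),.018)[:2] for a,b in cs]; print(cam,np.round(W,4)); e=W[1]-W[0]; print(np.degrees(np.arctan2(e[0],-e[1])),np.linalg.norm(e))
```

```text
top
1528
[ 5.000e-04 -1.850e+01  1.985e-01 -9.530e-02  9.350e-02  1.700e+01]
[ 7.000e-04 -1.800e+01  1.985e-01 -9.690e-02  9.250e-02  1.700e+01]
[ 7.000e-04 -1.900e+01  1.985e-01 -9.370e-02  9.490e-02  1.700e+01]
[ 1.000e-03 -1.750e+01  1.986e-01 -9.850e-02  9.150e-02  1.700e+01]
scene
820
[ 2.700e-03 -2.000e+01  2.037e-01 -9.770e-02  1.002e-01  1.700e+01]
[ 2.900e-03 -1.950e+01  2.037e-01 -9.900e-02  9.850e-02  1.700e+01]
[ 3.200e-03 -2.050e+01  2.034e-01 -9.640e-02  1.018e-01  1.700e+01]
[ 3.200e-03 -1.800e+01  2.036e-01 -1.028e-01  9.400e-02  1.700e+01]
top [[ 0.3724  0.1853]
 [ 0.3133  0.0059]
 [ 0.4005 -0.0214]
 [ 0.4579  0.1547]]
-18.237827688971294 0.18885850893704598
scene [[0.3815 0.1865]
 [0.3193 0.005 ]]
-18.91329115494924 0.19185706035228348
```

Run:
```python
from h import *
# beads & pencil by colour/height masks
for cam in("top","scene"):
    f=np.load(f"{cam}.npz");d=f["d"];p=f["p"]
    P=np.full(d.shape+(3,),9.); P[d>0]=pts(cam,d,d>0)
    for nm,c,hz in(("beadA",(.553,.275),.02),("beadB",(.414,-.308),.02)):
        m=(np.hypot(P[...,0]-c[0],P[...,1]-c[1])<.05)&(P[...,2]>hz)
        Q=P[m]; 
        v,u=np.nonzero(m)
        print(cam,nm,m.sum(),((Q.max(0)+Q.min(0))/2).round(4),Q.mean(0).round(4),np.ptp(Q,axis=0).round(3),"uv",u.mean(),v.mean(),"ray@.026",ray(cam,(u.mean(),v.mean()),.026).round(4))
    hsv=cv2.cvtColor(p,cv2.COLOR_BGR2HSV)
    m=(np.hypot(P[...,0]-.4,P[...,1]-.288)<.08)&(hsv[...,2]>140)
    v,u=np.nonzero(m); Q=np.array([ray(cam,(a,b),.011)[:2] for a,b in zip(u,v)])
    r=cv2.minAreaRect((Q*1000).astype(np.float32)); 
    mm=Q.mean(0);e=np.linalg.svd(Q-mm)[2][0]; t=(Q-mm)@e
    print(cam,"pencil",m.sum(),r,mm.round(4),e,t.min(),t.max(), "mid",mm+e*(t.min()+t.max())/2)
```

```text
top beadA 76 [0.5582 0.3044 0.0263] [0.5584 0.3052 0.0253] [0.03  0.03  0.012] uv 168.48684210526315 214.72368421052633 ray@.026 [0.5583 0.3051 0.026 ]
top beadB 77 [ 0.4118 -0.3079  0.0263] [ 0.412  -0.3075  0.0254] [0.027 0.027 0.011] uv 375.46753246753246 270.3246753246753 ray@.026 [ 0.4119 -0.3074  0.026 ]
top pencil 137 ((399.7640075683594, 290.9306640625), (80.06411743164062, 15.743457794189453), 82.23117065429688) [0.4    0.2936] [-0.13472826 -0.99088258] -0.03737521593774493 0.04268953119174274 mid [0.39967438 0.29094415]
scene beadA 49 [0.5624 0.3007 0.0268] [0.5615 0.3    0.0258] [0.032 0.03  0.013] uv 332.7755102040816 166.3469387755102 ray@.026 [0.5616 0.2998 0.026 ]
scene beadB 65 [ 0.4171 -0.3118  0.0276] [ 0.4165 -0.3126  0.0264] [0.029 0.027 0.012] uv 178.72307692307692 260.0 ray@.026 [ 0.4163 -0.3125  0.026 ]Traceback (most recent call last):
  File "<stdin>", line 13, in <module>
  File "h.py", line 10, in ray
    m=vision.camera_model(cam);K=m["K"]
ValueError: time passes only in moves, steps and waits
```

```bash
cat > plan.py <<'E'
from h import *
def Rot(yaw_y,tilt=0):
    """tool down, tool y axis at world yaw (deg); tilt = rotation about own tool x (deg)"""
    a=np.radians(yaw_y); y=np.array([np.cos(a),np.sin(a),0]); z=np.array([0,0,-1.]); x=np.cross(y,z)
    return R.from_matrix(np.stack([x,y,z],1))*R.from_euler("x",tilt,degrees=True)
def plan(*tg):
    s=sensors.observe(); p=s["position"]; r=R.from_rotvec(s["ee_rot"])
    M=r.as_matrix(); print("clock",round(s["clock"],2),"pos",p.round(4),"yaw_y",np.degrees(np.arctan2(M[1,1],M[0,1])).round(1),"z",M[:,2].round(3),"F",s["force"].round(1),"w",round(s["width"],3),"q",s["joints"].round(2))
    for t,q in tg:
        dd=M.T@(np.array(t)-p)*100; w=np.degrees((r.inv()*q).as_rotvec())
        print(" t",dd.round(2)," w",w.round(1))
E
python3 - <<'E'
from plan import *
plan(([.4025,.2945,.18],Rot(-7.8)),([.4025,.2945,.04],Rot(-7.8)),([.4025,.2945,.0165],Rot(-7.8)))
E
```

```text
clock 1.1 pos [0.1424 0.6086 0.2407] yaw_y 76.8 z [ 0.  0. -1.] F [ 0.3 -0.6 -0.5] w 0.999 q [-1.44  0.43  0.02  1.57 -0.01  1.13 -0.08]
 t [-32.48 -24.65   6.07]  w [ 0.  -0.  84.6]
 t [-32.48 -24.65  20.07]  w [ 0.  -0.  84.6]
 t [-32.48 -24.65  22.42]  w [ 0.  -0.  84.6]
```

```bash
python3 -m handwheel '[{"tx":-32.5,"ty":-24.6,"tz":6,"wz":84.6,"claw":1},{"tx":-32.5,"ty":-24.6,"tz":6,"wz":84.6,"claw":1},{"tx":-32.5,"ty":-24.6,"tz":6,"wz":84.6,"claw":1},{"tx":-32.5,"ty":-24.6,"tz":6,"wz":84.6,"claw":1},{"tx":-32.5,"ty":-24.6,"tz":6,"wz":84.6,"claw":1},{"tx":-32.5,"ty":-24.6,"tz":6,"wz":84.6,"claw":1},{"tx":-32.5,"ty":-24.6,"tz":6,"wz":84.6,"claw":1},{"tx":-32.5,"ty":-24.6,"tz":6,"wz":84.6,"claw":1},{"tx":-32.5,"ty":-24.6,"tz":6,"wz":84.6,"claw":1},{"tx":-32.5,"ty":-24.6,"tz":6,"wz":84.6,"claw":1},{"tx":-32.5,"ty":-24.6,"tz":6,"wz":84.6,"claw":1},{"tx":-32.5,"ty":-24.6,"tz":6,"wz":84.6,"claw":1}]'
python3 - <<'E'
from plan import *
plan(([.4025,.2945,.18],Rot(-7.8)),([.4025,.2945,.04],Rot(-7.8)),([.4025,.2945,.0165],Rot(-7.8)))
for c in("top","scene"):
    p,d=vision.get_image(c); cv2.imwrite(f"pics/{c}1.png",p)
    s=p[200:330,90:290] if c=="top" else p[50:250,180:400]
    cv2.imwrite(f"pics/{c}1z.png",cv2.resize(s,None,fx=3,fy=3))
E
```

```text
clock 1.1 pos [0.1424 0.6086 0.2407] yaw_y 76.8 z [ 0.  0. -1.] F [ 0.3 -0.6 -0.5] w 0.999 q [-1.44  0.43  0.02  1.57 -0.01  1.13 -0.08]
 t [-32.48 -24.65   6.07]  w [ 0.  -0.  84.6]
 t [-32.48 -24.65  20.07]  w [ 0.  -0.  84.6]
 t [-32.48 -24.65  22.42]  w [ 0.  -0.  84.6]invalid input
```

```bash
python3 -m handwheel --help; python3 -m handwheel '[{"tx":-3.0,"ty":-2.0,"tz":1.0,"wz":7.0,"claw":0.99}]' 10
```

```text
invalid input: not JSON, or not a number
invalid input
```

```bash
python3 -m handwheel '[{"tx":-30.0,"ty":-22.0,"tz":5.0,"wz":78.0,"claw":0.99},{"tx":-30.0,"ty":-22.0,"tz":5.0,"wz":78.0,"claw":0.99}]' 10
```

```text
invalid input
```

```bash
python3 -m handwheel '[{"tx":-3,"ty":-2,"tz":1,"wx":0,"wy":0,"wz":7,"claw":1}]'
```

```text
clock: 1.28
position: [0.161, 0.5872, 0.2319]
ee_rot: [-0.533, -3.092, -0.008]
force: [-1.0, 0.4, 0.8]
width: 1.004
```

Run:
```python
from plan import *
plan(([.4025,.2945,.18],Rot(-7.8)))
```

```text
clock 1.28 pos [0.161  0.5872 0.2319] yaw_y 70.4 z [-0.003  0.006 -1.   ] F [-1.   0.4  0.8] w 1.004 q [-1.42  0.41  0.05  1.63 -0.03  1.09 -0.14]
 t [-32.58 -19.51   4.95]  w [ 0.  -0.4 78.2]
```

```bash
python3 -m handwheel '[{"tx":-32.4,"ty":-19.6,"tz":5,"wx":0,"wy":0,"wz":78,"claw":1},{"tx":-32.4,"ty":-19.6,"tz":5,"wx":0,"wy":0,"wz":78,"claw":1},{"tx":-32.4,"ty":-19.6,"tz":5,"wx":0,"wy":0,"wz":78,"claw":1},{"tx":-32.4,"ty":-19.6,"tz":5,"wx":0,"wy":0,"wz":78,"claw":1},{"tx":-32.4,"ty":-19.6,"tz":5,"wx":0,"wy":0,"wz":78,"claw":1},{"tx":-32.4,"ty":-19.6,"tz":5,"wx":0,"wy":0,"wz":78,"claw":1},{"tx":-32.4,"ty":-19.6,"tz":5,"wx":0,"wy":0,"wz":78,"claw":1},{"tx":-32.4,"ty":-19.6,"tz":5,"wx":0,"wy":0,"wz":78,"claw":1},{"tx":-32.4,"ty":-19.6,"tz":5,"wx":0,"wy":0,"wz":78,"claw":1},{"tx":-32.4,"ty":-19.6,"tz":5,"wx":0,"wy":0,"wz":78,"claw":1},{"tx":-32.4,"ty":-19.6,"tz":5,"wx":0,"wy":0,"wz":78,"claw":1},{"tx":-32.4,"ty":-19.6,"tz":5,"wx":0,"wy":0,"wz":78,"claw":1}]'
python3 - <<'E'
from plan import *
plan(([.4025,.2945,.18],Rot(-7.8)),([.4025,.2945,.04],Rot(-7.8)),([.4025,.2945,.0165],Rot(-7.8)))
for c in("top","scene"):
    p,d=vision.get_image(c)
    s=p[200:330,90:290] if c=="top" else p[50:250,180:400]
    cv2.imwrite(f"pics/{c}1z.png",cv2.resize(s,None,fx=3,fy=3))
E
```

```text
clock: 2.28
position: [0.4043, 0.2857, 0.1808]
ee_rot: [2.382, 2.048, 0.0]
force: [0.2, 1.1, -0.5]
width: 0.999
clock 2.28 pos [0.4043 0.2857 0.1808] yaw_y -8.6 z [ 0.  0. -1.] F [ 0.2  1.1 -0.5] w 0.999 q [-1.09  0.3   0.46  1.99 -0.17  0.89 -0.69]
 t [ 0.84 -0.31  0.08]  w [ 0.  -0.  -0.8]
 t [ 0.84 -0.31 14.08]  w [ 0.  -0.  -0.8]
 t [ 0.84 -0.31 16.43]  w [ 0.  -0.  -0.8]
```

View pics/scene1z.png

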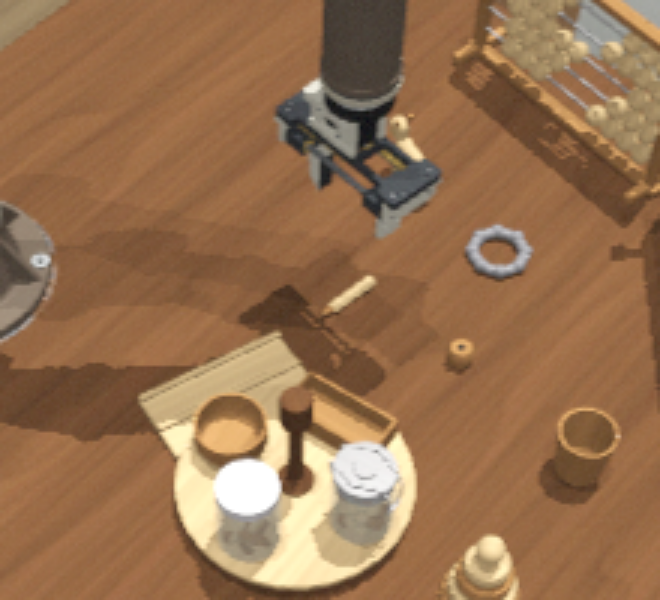

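View pics/top1z.png

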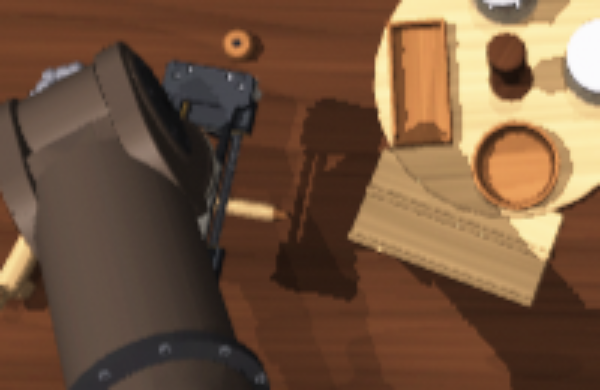

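The tool hovers over the pencil, whose butt is at zoom (375,281) and tip at (322,317) in the scene view. The long side of the gripper body lies along the jaw axis. I'll cross-check the pencil's position with the scene camera.

Run:
```python
from h import *
a=ray("scene",(180+375/3,50+281/3),.008);b=ray("scene",(180+322/3,50+317/3),.007);print(a,b,np.linalg.norm(a-b));e=(b-a)/np.linalg.norm(b-a);print(a+.034*e)
a=ray("top",(140+53/3,165+308/3),.008);b=ray("top",(140+141/3,165+320/3),.007);print(a,b,np.linalg.norm(a-b));e=(b-a)/np.linalg.norm(b-a);print(a+.034*e)
```

```text
[0.4126769  0.32871236 0.008     ] [0.39871594 0.24305392 0.007     ] 0.08679444855324098
[0.40720797 0.29515737 0.00760827]
[0.40286595 0.32987361 0.008     ] [0.39369544 0.2435352  0.007     ] 0.08682983052485906
[0.39927505 0.29606603 0.00760843]
```

```bash
python3 -m handwheel '[{"tx":0.9,"ty":-0.25,"tz":4,"wx":0,"wy":0,"wz":-0.8,"claw":1},{"tx":0.9,"ty":-0.25,"tz":8,"wx":0,"wy":0,"wz":-0.8,"claw":1},{"tx":0.9,"ty":-0.25,"tz":11.5,"wx":0,"wy":0,"wz":-0.8,"claw":1},{"tx":0.9,"ty":-0.25,"tz":14,"wx":0,"wy":0,"wz":-0.8,"claw":0.8},{"tx":0.9,"ty":-0.25,"tz":15.5,"wx":0,"wy":0,"wz":-0.8,"claw":0.6},{"tx":0.9,"ty":-0.25,"tz":16.3,"wx":0,"wy":0,"wz":-0.8,"claw":0.5},{"tx":0.9,"ty":-0.25,"tz":16.4,"wx":0,"wy":0,"wz":-0.8,"claw":0.4},{"tx":0.9,"ty":-0.25,"tz":16.4,"wx":0,"wy":0,"wz":-0.8,"claw":0},{"tx":0.9,"ty":-0.25,"tz":16.4,"wx":0,"wy":0,"wz":-0.8,"claw":0},{"tx":0.9,"ty":-0.25,"tz":16.4,"wx":0,"wy":0,"wz":-0.8,"claw":0}]' 15
python3 - <<'E'
from plan import *
plan()
E
```

```text
clock: 3.22
position: [0.403, 0.2966, 0.0179]
ee_rot: [-2.358, -2.075, -0.004]
force: [1.0, -0.5, 0.1]
width: 0.541
clock 3.22 pos [0.403  0.2966 0.0179] yaw_y -7.3 z [ 0.002  0.002 -1.   ] F [ 1.  -0.5  0.1] w 0.541 q [-0.97  0.56  0.32  2.11 -0.34  0.51 -0.53]
```

```bash
python3 -m handwheel '[{"tx":0,"ty":0,"tz":0.05,"wx":0,"wy":0,"wz":0,"claw":0},{"tx":0,"ty":0,"tz":0.05,"wx":0,"wy":0,"wz":0,"claw":0},{"tx":0,"ty":0,"tz":0.05,"wx":0,"wy":0,"wz":0,"claw":0},{"tx":0,"ty":0,"tz":0.05,"wx":0,"wy":0,"wz":0,"claw":0},{"tx":0,"ty":0,"tz":0.05,"wx":0,"wy":0,"wz":0,"claw":0},{"tx":0,"ty":0,"tz":0.05,"wx":0,"wy":0,"wz":0,"claw":0},{"tx":0,"ty":0,"tz":0.05,"wx":0,"wy":0,"wz":0,"claw":0}]'
python3 - <<'E'
from plan import *
plan()
E
```

```text
clock: 3.8
position: [0.4024, 0.2959, 0.0163]
ee_rot: [-2.36, -2.074, -0.0]
force: [-0.4, -0.8, 2.0]
width: 0.156
clock 3.8 pos [0.4024 0.2959 0.0163] yaw_y -7.4 z [ 0.  0. -1.] F [-0.4 -0.8  2. ] w 0.156 q [-0.97  0.57  0.31  2.11 -0.34  0.51 -0.53]
```

```bash
python3 -m handwheel '[{"tx":0,"ty":0,"tz":-3,"wx":0,"wy":0,"wz":0,"claw":0},{"tx":0,"ty":0,"tz":-7,"wx":0,"wy":0,"wz":0,"claw":0},{"tx":0,"ty":0,"tz":-11,"wx":0,"wy":0,"wz":0,"claw":0},{"tx":0,"ty":0,"tz":-15,"wx":0,"wy":0,"wz":0,"claw":0},{"tx":0,"ty":0,"tz":-18,"wx":0,"wy":0,"wz":0,"claw":0},{"tx":0,"ty":0,"tz":-18,"wx":0,"wy":0,"wz":0,"claw":0}]'
cat > tray.py <<'E'
from plan import *
def tray(z=.06,inn=.007,tilt=-30,ax=(.532,.032),jar=5.4):
    q=Rot(jar-90,tilt);M=q.as_matrix();u=np.radians(jar+90);uo=np.array([np.cos(u),np.sin(u),0])
    t=np.array([*ax,0])+.088*uo-inn*uo+.0085*M[:,0];t[2]=z
    return t-.0098*M[:,2],q
E
python3 - <<'E'
from tray import *
plan(tray(.22),tray(.12),tray(.06))
E
```

```text
clock: 4.3
position: [0.405, 0.2975, 0.202]
ee_rot: [-2.359, -2.073, -0.014]
force: [1.0, 0.7, -0.7]
width: 0.151
clock 4.3 pos [0.405  0.2975 0.202 ] yaw_y -7.4 z [ 0.006  0.007 -1.   ] F [ 1.   0.7 -0.7] w 0.151 q [-1.12  0.28  0.48  1.95 -0.16  0.93 -0.69]
 t [-16.11  14.95  -2.69]  w [-25.3 -20.7  75.2]
 t [-16.18  14.9    7.31]  w [-25.3 -20.7  75.2]
 t [-16.23  14.86  13.31]  w [-25.3 -20.7  75.2]
```

```bash
python3 -m handwheel '[{"tx":-3,"ty":3,"tz":-2.7,"wx":-2,"wy":-1.7,"wz":6.5,"claw":0},{"tx":-6,"ty":6,"tz":-2.7,"wx":-25.3,"wy":-20.7,"wz":75,"claw":0},{"tx":-9,"ty":9,"tz":-2.7,"wx":-25.3,"wy":-20.7,"wz":75,"claw":0},{"tx":-12,"ty":11,"tz":-2.7,"wx":-25.3,"wy":-20.7,"wz":75,"claw":0},{"tx":-14,"ty":13,"tz":-2.7,"wx":-25.3,"wy":-20.7,"wz":75,"claw":0},{"tx":-16,"ty":15,"tz":-2.7,"wx":-25.3,"wy":-20.7,"wz":75,"claw":0},{"tx":-16,"ty":15,"tz":-2.7,"wx":-25.3,"wy":-20.7,"wz":75,"claw":0},{"tx":-16,"ty":15,"tz":-2.7,"wx":-25.3,"wy":-20.7,"wz":75,"claw":0},{"tx":-16,"ty":15,"tz":-2.7,"wx":-25.3,"wy":-20.7,"wz":75,"claw":0},{"tx":-16,"ty":15,"tz":-2.7,"wx":-25.3,"wy":-20.7,"wz":75,"claw":0},{"tx":-16,"ty":15,"tz":-2.7,"wx":-25.3,"wy":-20.7,"wz":75,"claw":0},{"tx":-16,"ty":15,"tz":-2.7,"wx":-25.3,"wy":-20.7,"wz":75,"claw":0}]'
python3 - <<'E'
from tray import *
plan(tray(.22),tray(.12),tray(.06))
for c in("top","scene"):
    p,d=vision.get_image(c)
    s=p[165:295,170:370] if c=="top" else p[80:280,180:400]
    cv2.imwrite(f"pics/{c}2z.png",cv2.resize(s,None,fx=3,fy=3))
E
```

```text
clock: 5.3
position: [0.5303, 0.1195, 0.2221]
ee_rot: [2.606, 0.125, 0.025]
force: [-0.4, 1.0, -0.5]
width: 0.151
clock 5.3 pos [0.5303 0.1195 0.2221] yaw_y -84.4 z [ 0.042 -0.506 -0.861] F [-0.4  1.  -0.5] w 0.151 q [-1.25  0.62  0.99  1.78  0.01  1.13 -1.8 ]
 t [ 0.19  0.44 -0.48]  w [0.5 0.3 0.2]
 t [ 0.26 -4.64  8.13]  w [0.5 0.3 0.2]
 t [ 0.3  -7.68 13.3 ]  w [0.5 0.3 0.2]
```

View pics/scene2z.png

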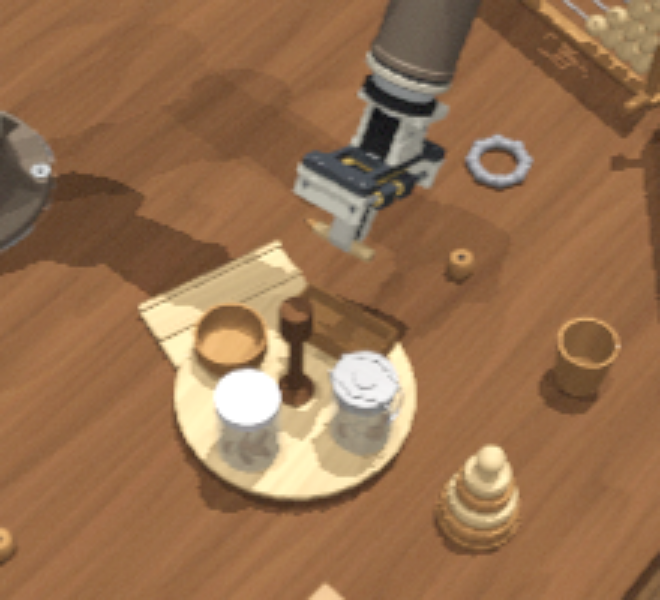

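View pics/top2z.png

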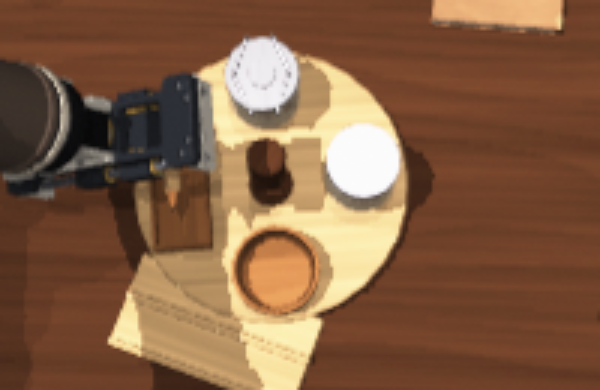

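The pencil is held over the tray (tip at zoom (172,205)) and the body clears the knob at (268,155). Lowering now.

```bash
python3 -m handwheel '[{"tx":0.2,"ty":-1.2,"tz":2.2,"wx":0.5,"wy":0.3,"wz":0.2,"claw":0},{"tx":0.2,"ty":-2.8,"tz":5,"wx":0.5,"wy":0.3,"wz":0.2,"claw":0},{"tx":0.2,"ty":-4.6,"tz":8,"wx":0.5,"wy":0.3,"wz":0.2,"claw":0},{"tx":0.3,"ty":-6.1,"tz":10.6,"wx":0.5,"wy":0.3,"wz":0.2,"claw":0},{"tx":0.3,"ty":-7,"tz":12.1,"wx":0.5,"wy":0.3,"wz":0.2,"claw":0},{"tx":0.3,"ty":-7.4,"tz":12.8,"wx":0.5,"wy":0.3,"wz":0.2,"claw":0},{"tx":0.3,"ty":-7.7,"tz":13.3,"wx":0.5,"wy":0.3,"wz":0.2,"claw":0},{"tx":0.3,"ty":-7.7,"tz":13.3,"wx":0.5,"wy":0.3,"wz":0.2,"claw":0}]'
python3 - <<'E'
from tray import *
plan(tray(.06))
for c in("top","scene"):
    p,d=vision.get_image(c)
    s=p[165:295,170:370] if c=="top" else p[80:280,180:400]
    cv2.imwrite(f"pics/{c}3z.png",cv2.resize(s,None,fx=3,fy=3))
E
```

```text
clock: 6.07
position: [0.5325, 0.1171, 0.0694]
ee_rot: [2.618, 0.129, 0.032]
force: [-0.5, -0.5, -0.4]
width: 0.149
clock 6.07 pos [0.5325 0.1171 0.0694] yaw_y -84.3 z [ 0.047 -0.495 -0.868] F [-0.5 -0.5 -0.4] w 0.149 q [-1.15  0.81  0.85  1.9  -0.11  0.83 -1.81]
 t [ 0.   -0.15  0.02]  w [-0.2 -0.   0.2]
```

View pics/scene3z.png

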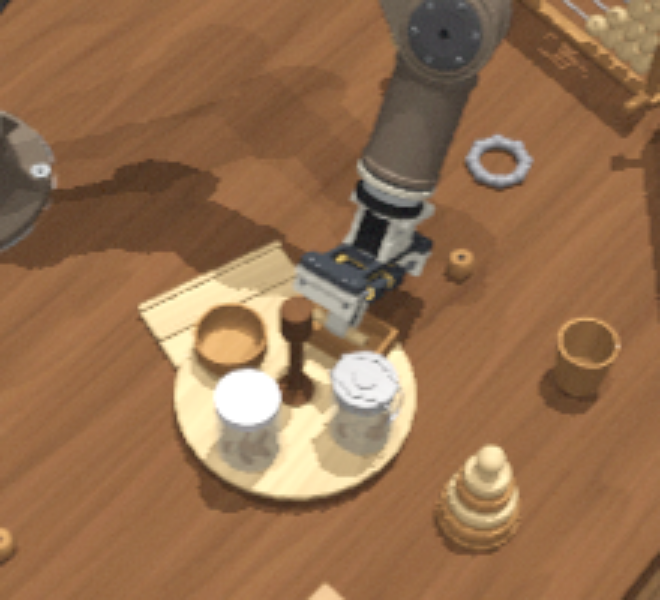

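View pics/top3z.png

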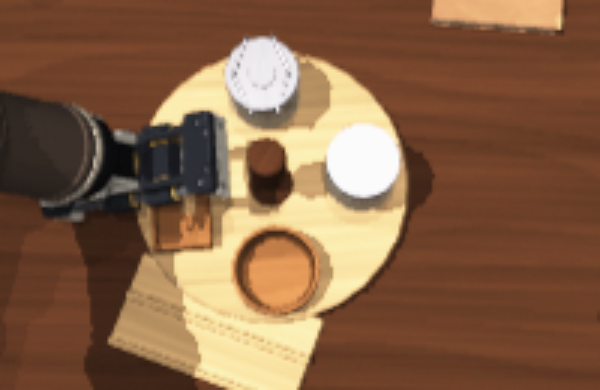

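The pencil point sits at zoom (198,200), nearer the tray's inner wall than I planned. I'll shift 5 mm outward before releasing.

```bash
python3 -m handwheel '[{"tx":0,"ty":-0.22,"tz":-0.12,"wx":0,"wy":0,"wz":0,"claw":0},{"tx":0,"ty":-0.43,"tz":-0.25,"wx":0,"wy":0,"wz":0,"claw":0},{"tx":0,"ty":-0.43,"tz":-0.25,"wx":0,"wy":0,"wz":0,"claw":0.2},{"tx":0,"ty":-0.43,"tz":-0.25,"wx":0,"wy":0,"wz":0,"claw":0.25},{"tx":0,"ty":-0.43,"tz":-0.25,"wx":0,"wy":0,"wz":0,"claw":0.29},{"tx":0,"ty":-0.43,"tz":-0.25,"wx":0,"wy":0,"wz":0,"claw":0.29},{"tx":0,"ty":-0.43,"tz":-0.25,"wx":0,"wy":0,"wz":0,"claw":0.29},{"tx":0,"ty":-0.43,"tz":-0.25,"wx":0,"wy":0,"wz":0,"claw":0.29}]'
python3 - <<'E'
from tray import *
plan()
for c in("top","scene"):
    p,d=vision.get_image(c)
    s=p[165:295,170:370] if c=="top" else p[80:280,180:400]
    cv2.imwrite(f"pics/{c}4z.png",cv2.resize(s,None,fx=3,fy=3))
E
```

```text
clock: 6.83
position: [0.5334, 0.1195, 0.0721]
ee_rot: [2.615, 0.124, 0.035]
force: [0.0, -6.5, 17.8]
width: 0.29
clock 6.83 pos [0.5334 0.1195 0.0721] yaw_y -84.6 z [ 0.049 -0.498 -0.866] F [ 0.  -6.5 17.8] w 0.29 q [-1.16  0.81  0.86  1.9  -0.11  0.84 -1.82]
```

View pics/top4z.png

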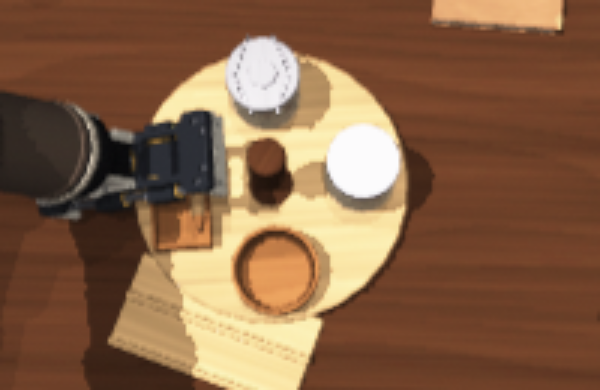

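The wrist shows 18 N upward, so the outer finger is resting on the tray wall after opening. Backing straight up.

```bash
python3 -m handwheel '[{"tx":0,"ty":0.5,"tz":-0.9,"wx":0,"wy":0,"wz":0,"claw":0.29},{"tx":0,"ty":1.5,"tz":-2.6,"wx":0,"wy":0,"wz":0,"claw":0.29},{"tx":0,"ty":3,"tz":-5.2,"wx":0,"wy":0,"wz":0,"claw":0.29},{"tx":0,"ty":5,"tz":-8.7,"wx":0,"wy":0,"wz":0,"claw":0.4},{"tx":0,"ty":4,"tz":-13,"wx":0,"wy":0,"wz":0,"claw":0.6},{"tx":0,"ty":2,"tz":-16,"wx":0,"wy":0,"wz":0,"claw":0.7},{"tx":0,"ty":0,"tz":-18,"wx":0,"wy":0,"wz":0,"claw":0.7}]'
python3 - <<'E'
from tray import *
plan(([.56,.3025,.2],Rot(-84)),([.56,.3025,.022],Rot(-84)))
for c in("top","scene"):
    p,d=vision.get_image(c)
    s=p[165:295,140:340] if c=="top" else p[80:280,180:400]
    cv2.imwrite(f"pics/{c}5z.png",cv2.resize(s,None,fx=3,fy=3))
E
```

```text
clock: 7.52
position: [0.5243, 0.2139, 0.2293]
ee_rot: [2.622, 0.127, 0.038]
force: [1.0, 0.8, -1.2]
width: 0.531
clock 7.52 pos [0.5243 0.2139 0.2293] yaw_y -84.5 z [ 0.051 -0.491 -0.869] F [ 1.   0.8 -1.2] w 0.531 q [-1.32  0.67  0.96  1.66 -0.05  1.24 -1.88]
 t [ 4.41 -8.82 -1.62]  w [29.6 -0.1 -0.4]
 t [  4.36 -17.61  13.85]  w [29.6 -0.1 -0.4]
```

View pics/top5z.png

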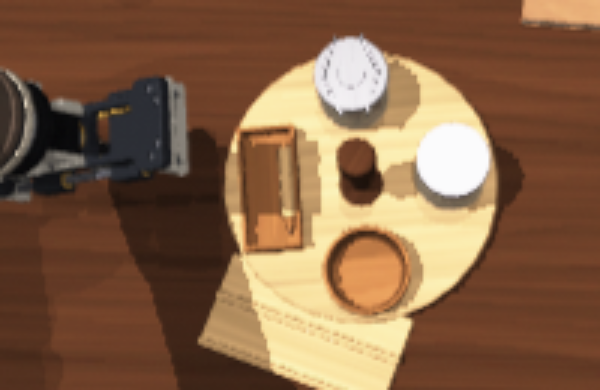

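View pics/scene5z.png

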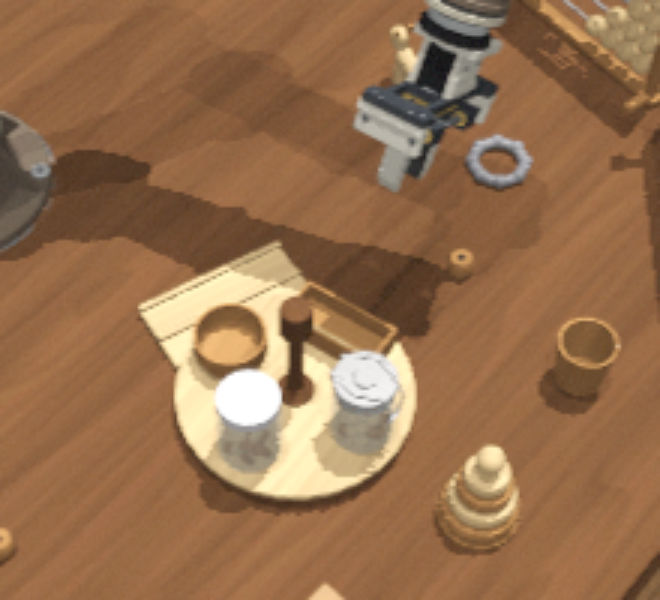

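The pencil lies in the tray along its inner wall, from (288,140) to (290,232) in the zoom, and the caddy hasn't turned. Next is bead A.

```bash
python3 -m handwheel '[{"tx":2,"ty":-3.5,"tz":0,"wx":7,"wy":0,"wz":0,"claw":0.8},{"tx":4,"ty":-7,"tz":0,"wx":14,"wy":0,"wz":0,"claw":0.8},{"tx":4.4,"ty":-9.9,"tz":0.4,"wx":21,"wy":0,"wz":0,"claw":0.8},{"tx":4.4,"ty":-11.9,"tz":3.8,"wx":29.5,"wy":0,"wz":0,"claw":0.8},{"tx":4.4,"ty":-13.9,"tz":7.2,"wx":29.5,"wy":0,"wz":0,"claw":0.8},{"tx":4.4,"ty":-13.9,"tz":7.2,"wx":29.5,"wy":0,"wz":0,"claw":0.8}]'
python3 - <<'E'
from tray import *
plan(([.56,.3025,.021],Rot(-84.5)))
f=vision.get_image("top");p,d=f
P=np.full(d.shape+(3,),9.); P[d>0]=pts("top",d,d>0)
m=np.zeros(d.shape,bool);m[210:245,233:242]=1
np.set_printoptions(linewidth=250)
print((P[212:244,222:244,2]*1000).astype(int)[::2])
p,d=vision.get_image("scene")
cv2.imwrite(f"pics/scene6z.png",cv2.resize(p[80:280,180:400],None,fx=3,fy=3))
E
```

```text
clock: 8.12
position: [0.5558, 0.2953, 0.0888]
ee_rot: [3.129, 0.144, -0.014]
force: [-2.5, -0.6, -0.1]
width: 0.798
clock 8.12 pos [0.5558 0.2953 0.0888] yaw_y -84.7 z [-0.008 -0.009 -1.   ] F [-2.5 -0.6 -0.1] w 0.798 q [-1.    0.68  0.66  1.75 -0.5   0.9  -1.6 ]
 t [ 0.55 -0.74  6.77]  w [ 0.5  0.5 -0.2]
[[  25   33   30   28   26   34   30   28   38   30   33   37   30   29   39   52   44   24   27   29   21   36]
 [  25   30   38   32   36   36   29   29   27   33   31   46   47   43   43   60   52   26   33   24   22   31]
 [  30   30   35   34   32   32   36   28   29   30   44   48   46   48   43   60   59   24   34   30   32   27]
 [  36   35   31   34   32   36   28   40   36   32   33   50   41   50   37   59   53   30   31   24   26   28]
 [  29   35   34   34   28   31   31   33   36   29   32   45   47   50   46   58   62   31   28   27   32   29]
 [  30   32   33   33   27   26   35   30   33   27   32   48   47   48   42   40   58   32   24   24   33   25]
 [  27   29   32   30   27   29   31   29   37   38   32   44   36   49   43   40   57   33   28   26   36   29]
 
[... 316 characters left out ...]
   27   22   28   27]
 [  30   37   35   31   31   34   33   33   29   30   29   30   37   43   46   42   59   54   27   27   29   25]
 [  32   31   36   31   29   28   30   35   29   39   31   32   50   47   45   41   58   55   25   23   28   23]
 [  31   32   25   36   27   29   32   28   32   31   29   36   38   45   42   56   56   59   26   28   25   27]
 [  40   32   34   30   35   36   29   34   30   29   25   31   36   44   45   40   31   53   36   35   31   25]
 [  39   34   33   30   31   26   30   34   32   37   32   32   33   45   45   46   28   59   34   27   21   23]
 [  47   35   33   34   32   35   27   27   33   26   33   33   35   35   40   31   32   59 9000   25   24   30]]
```

View pics/scene6z.png

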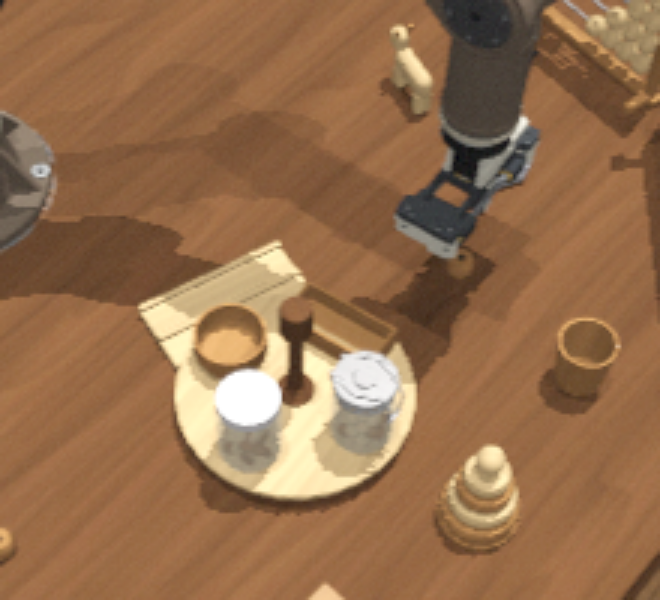

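The pencil's top reads about 46 mm, so it's lying flat on the tray floor (expected 45.5). Now grasping bead A.

```bash
python3 -m handwheel '[{"tx":0.5,"ty":-0.7,"tz":1.5,"wx":0.5,"wy":0.5,"wz":0,"claw":0.8},{"tx":0.5,"ty":-0.7,"tz":3.5,"wx":0.5,"wy":0.5,"wz":0,"claw":0.8},{"tx":0.5,"ty":-0.7,"tz":5.3,"wx":0.5,"wy":0.5,"wz":0,"claw":0.7},{"tx":0.5,"ty":-0.7,"tz":6.4,"wx":0.5,"wy":0.5,"wz":0,"claw":0.6},{"tx":0.5,"ty":-0.7,"tz":6.7,"wx":0.5,"wy":0.5,"wz":0,"claw":0.5},{"tx":0.5,"ty":-0.7,"tz":6.7,"wx":0.5,"wy":0.5,"wz":0,"claw":0},{"tx":0.5,"ty":-0.7,"tz":6.7,"wx":0.5,"wy":0.5,"wz":0,"claw":0},{"tx":0.5,"ty":-0.7,"tz":6.7,"wx":0.5,"wy":0.5,"wz":0,"claw":0},{"tx":0.5,"ty":-0.7,"tz":6.7,"wx":0.5,"wy":0.5,"wz":0,"claw":0},{"tx":0.5,"ty":-0.7,"tz":6.7,"wx":0.5,"wy":0.5,"wz":0,"claw":0},{"tx":0.5,"ty":-0.7,"tz":6.7,"wx":0.5,"wy":0.5,"wz":0,"claw":0},{"tx":0.5,"ty":-0.7,"tz":6.7,"wx":0.5,"wy":0.5,"wz":0,"claw":0}]'
python3 -c "
from plan import *
plan()"
```

```text
clock: 9.22
position: [0.5639, 0.3075, 0.0281]
ee_rot: [-3.134, -0.152, -0.014]
force: [-1.0, 0.6, 5.7]
width: 0.319
clock 9.22 pos [0.5639 0.3075 0.0281] yaw_y -84.4 z [ 0.009  0.005 -1.   ] F [-1.   0.6  5.7] w 0.319 q [-0.96  0.76  0.59  1.77 -0.57  0.79 -1.56]
```

```bash
python3 -m handwheel '[{"tx":0,"ty":0,"tz":0,"wx":0,"wy":0,"wz":0,"claw":0.45},{"tx":0,"ty":0,"tz":0,"wx":0,"wy":0,"wz":0,"claw":0.5},{"tx":-0.2,"ty":0.2,"tz":0.4,"wx":0,"wy":0,"wz":0,"claw":0.5},{"tx":-0.2,"ty":0.2,"tz":0.7,"wx":0,"wy":0,"wz":0,"claw":0.5},{"tx":-0.2,"ty":0.2,"tz":0.7,"wx":0,"wy":0,"wz":0,"claw":0.5}]'
python3 - <<'E'
from plan import *
plan()
p,d=vision.get_image("scene")
cv2.imwrite(f"pics/scene7z.png",cv2.resize(p[120:200,280:380],None,fx=6,fy=6))
E
```

```text
clock: 9.63
position: [0.5607, 0.3045, 0.019]
ee_rot: [-3.135, -0.152, -0.01]
force: [-0.0, -0.4, 0.2]
width: 0.499
clock 9.63 pos [0.5607 0.3045 0.019 ] yaw_y -84.4 z [ 0.006  0.003 -1.   ] F [-0.  -0.4  0.2] w 0.499 q [-0.96  0.77  0.58  1.78 -0.58  0.77 -1.55]
```

View pics/scene7z.png

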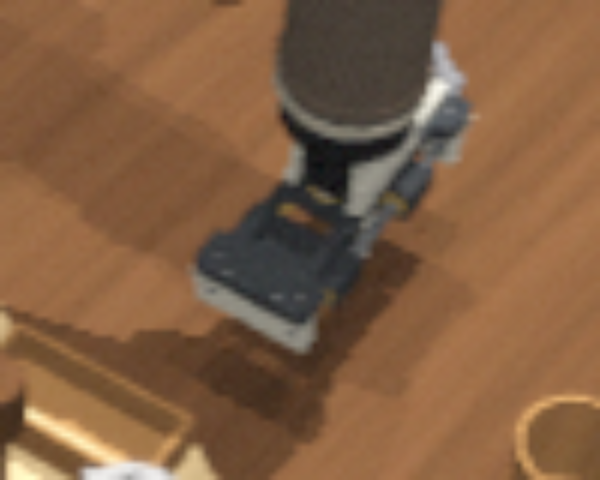

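The bead is hidden under the hand, so I'll close and check the width.

```bash
python3 -m handwheel '[{"tx":0,"ty":0,"tz":-0.1,"wx":0,"wy":0,"wz":0,"claw":0},{"tx":0,"ty":0,"tz":-0.1,"wx":0,"wy":0,"wz":0,"claw":0},{"tx":0,"ty":0,"tz":-0.1,"wx":0,"wy":0,"wz":0,"claw":0},{"tx":0,"ty":0,"tz":-0.1,"wx":0,"wy":0,"wz":0,"claw":0},{"tx":0,"ty":0,"tz":-0.1,"wx":0,"wy":0,"wz":0,"claw":0}]'
python3 -c "
from plan import *
plan()"
```

```text
clock: 10.1
position: [0.5616, 0.3051, 0.0211]
ee_rot: [-3.134, -0.153, -0.012]
force: [-0.3, -0.2, 1.2]
width: 0.321
clock 10.1 pos [0.5616 0.3051 0.0211] yaw_y -84.4 z [ 0.008  0.004 -1.   ] F [-0.3 -0.2  1.2] w 0.321 q [-0.96  0.76  0.59  1.78 -0.58  0.77 -1.55]
```

```bash
python3 -m handwheel '[{"tx":0,"ty":0,"tz":-2,"wx":0,"wy":0,"wz":0,"claw":0},{"tx":0,"ty":0,"tz":-5,"wx":0,"wy":0,"wz":0,"claw":0},{"tx":0,"ty":0,"tz":-9,"wx":0,"wy":0,"wz":0,"claw":0},{"tx":0,"ty":0,"tz":-13,"wx":0,"wy":0,"wz":0,"claw":0},{"tx":0,"ty":0,"tz":-15,"wx":0,"wy":0,"wz":0,"claw":0},{"tx":0,"ty":0,"tz":-15,"wx":0,"wy":0,"wz":0,"claw":0}]'
python3 - <<'E'
from plan import *
u=np.radians(185.4); b=np.array([.532+.088*np.cos(u),.032+.088*np.sin(u)]); t=np.radians(95.4); tv=np.array([np.cos(t),np.sin(t)])
print("bowl",b)
a=b+.012*tv
plan(([*a,.2],Rot(-84.6)),([*a,.088],Rot(-84.6)))
for c in("top","scene"):
    p,d=vision.get_image(c)
    s=p[165:295,140:340] if c=="top" else p[80:280,180:400]
    cv2.imwrite(f"pics/{c}8z.png",cv2.resize(s,None,fx=3,fy=3))
E
```

```text
clock: 10.6
position: [0.5631, 0.3051, 0.1764]
ee_rot: [-3.131, -0.152, -0.023]
force: [0.8, 0.4, -1.3]
width: 0.322
bowl [0.44439055 0.02371847]
clock 10.6 pos [0.5631 0.3051 0.1764] yaw_y -84.4 z [ 0.014  0.008 -1.   ] F [ 0.8  0.4 -1.3] w 0.322 q [-1.04  0.58  0.72  1.67 -0.44  1.04 -1.66]
 t [-14.5   25.64  -2.74]  w [-0.4 -0.9  0.2]
 t [-14.67  25.71   8.45]  w [-0.4 -0.9  0.2]
```

View pics/scene8z.png

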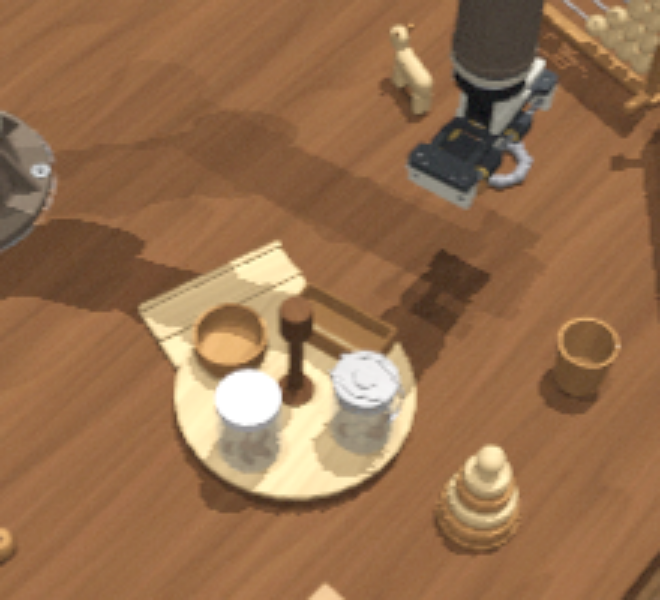

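View pics/top8z.png

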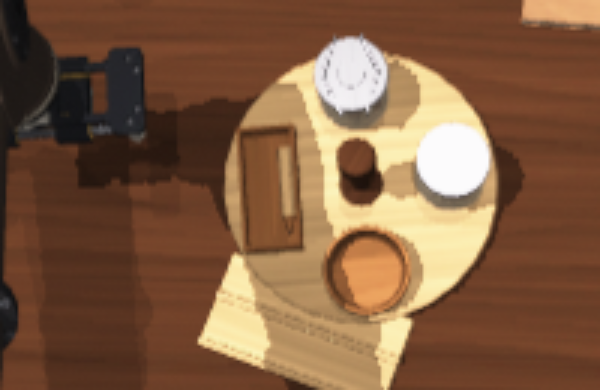

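```bash
python3 -m handwheel '[{"tx":-2,"ty":3.2,"tz":-2,"wx":-0.4,"wy":-0.9,"wz":0.2,"claw":0},{"tx":-4,"ty":6.8,"tz":-3,"wx":-0.4,"wy":-0.9,"wz":0.2,"claw":0},{"tx":-6,"ty":10.4,"tz":-3,"wx":-0.4,"wy":-0.9,"wz":0.2,"claw":0},{"tx":-8,"ty":14,"tz":-3,"wx":-0.4,"wy":-0.9,"wz":0.2,"claw":0},{"tx":-10,"ty":17.6,"tz":-3,"wx":-0.4,"wy":-0.9,"wz":0.2,"claw":0},{"tx":-12,"ty":21.2,"tz":-3,"wx":-0.4,"wy":-0.9,"wz":0.2,"claw":0},{"tx":-13.8,"ty":24.2,"tz":-3,"wx":-0.4,"wy":-0.9,"wz":0.2,"claw":0},{"tx":-14.5,"ty":25.6,"tz":-2.7,"wx":-0.4,"wy":-0.9,"wz":0.2,"claw":0},{"tx":-14.5,"ty":25.6,"tz":-2.7,"wx":-0.4,"wy":-0.9,"wz":0.2,"claw":0},{"tx":-14.5,"ty":25.6,"tz":-2.7,"wx":-0.4,"wy":-0.9,"wz":0.2,"claw":0}]'
python3 - <<'E'
from plan import *
f=np.load("top.npz")
print("bowl top",ray("top",(262.3,255.3),.0685),"scene",ray("scene",(180+231/3,80+341/3),.0685-.0))
u=np.radians(185.4); b=np.array([.532+.088*np.cos(u),.032+.088*np.sin(u)]); t=np.radians(95.4); tv=np.array([np.cos(t),np.sin(t)])
a=b+.012*tv
plan(([*a,.2],Rot(-84.6)),([*a,.088],Rot(-84.6)))
p,d=vision.get_image("scene")
cv2.imwrite(f"pics/scene9z.png",cv2.resize(p[80:280,180:400],None,fx=3,fy=3))
E
```

```text
clock: 11.53
position: [0.4398, 0.0352, 0.1953]
ee_rot: [3.134, 0.145, -0.015]
force: [0.2, 0.3, 0.3]
width: 0.32
bowl top [0.44199653 0.02275902 0.0685    ] scene [0.45543941 0.01609802 0.0685    ]
clock 11.53 pos [0.4398 0.0352 0.1953] yaw_y -84.7 z [-0.009 -0.005 -1.   ] F [0.2 0.3 0.3] w 0.32 q [-0.91  0.23  0.86  2.1  -0.22  0.91 -1.4 ]
 t [ 0.34 -0.01 -0.47]  w [ 0.2  0.6 -0.1]
 t [ 0.45 -0.06 10.73]  w [ 0.2  0.6 -0.1]
```

View pics/scene9z.png

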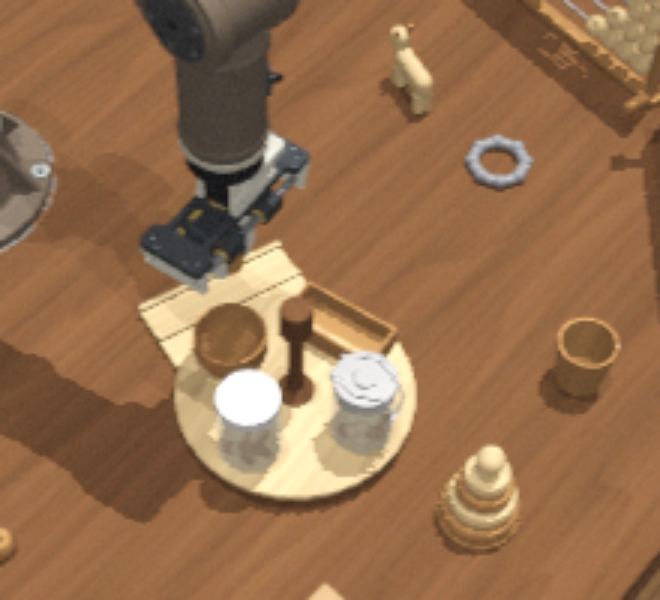

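```bash
python3 -m handwheel '[{"tx":0.6,"ty":0.1,"tz":2,"wx":0.2,"wy":0.6,"wz":0,"claw":0},{"tx":0.6,"ty":0.1,"tz":5,"wx":0.2,"wy":0.6,"wz":0,"claw":0},{"tx":0.6,"ty":0.1,"tz":7.5,"wx":0.2,"wy":0.6,"wz":0,"claw":0},{"tx":0.6,"ty":0.1,"tz":9,"wx":0.2,"wy":0.6,"wz":0,"claw":0},{"tx":0.6,"ty":0.1,"tz":9.9,"wx":0.2,"wy":0.6,"wz":0,"claw":0},{"tx":0.6,"ty":0.1,"tz":10.5,"wx":0.2,"wy":0.6,"wz":0,"claw":0},{"tx":0.6,"ty":0.1,"tz":10.5,"wx":0.2,"wy":0.6,"wz":0,"claw":0}]'
python3 - <<'E'
from plan import *
plan(([.446,.033,.087],Rot(-84.6)))
p,d=vision.get_image("scene")
cv2.imwrite(f"pics/scene10z.png",cv2.resize(p[130:250,210:360],None,fx=5,fy=5))
p,d=vision.get_image("top")
cv2.imwrite(f"pics/top10z.png",cv2.resize(p[165:295,200:330],None,fx=4,fy=4))
E
```

```text
clock: 12.17
position: [0.4459, 0.0351, 0.0902]
ee_rot: [3.137, 0.149, 0.002]
force: [-0.3, 0.9, -0.3]
width: 0.319
clock 12.17 pos [0.4459 0.0351 0.0902] yaw_y -84.6 z [ 0.001 -0.001 -1.   ] F [-0.3  0.9 -0.3] w 0.319 q [-0.74  0.42  0.71  2.2  -0.46  0.66 -1.18]
 t [-0.01  0.21  0.32]  w [ 0.1 -0.1  0. ]
```

View pics/scene10z.png

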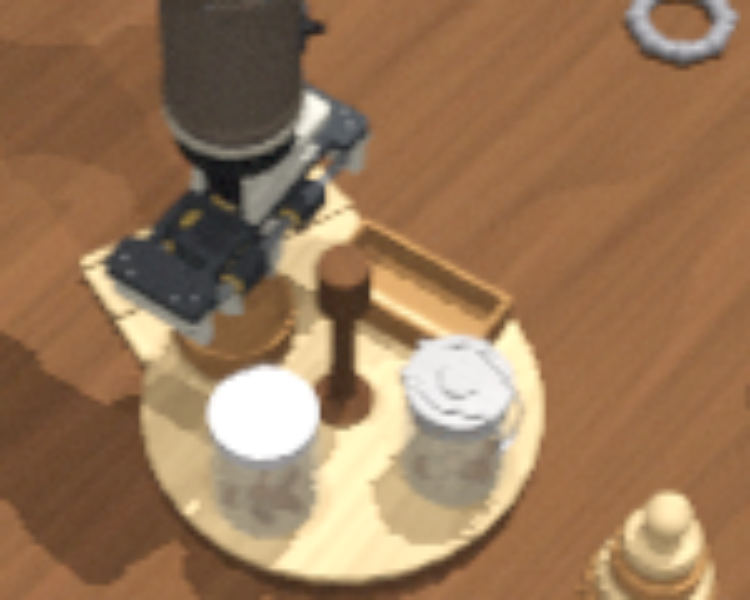

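View pics/top10z.png

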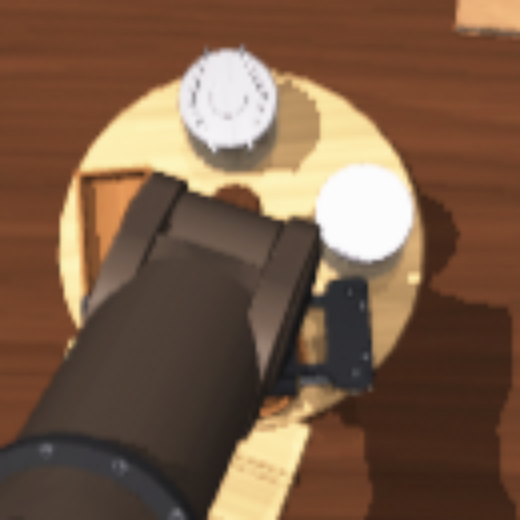

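```bash
python3 -m handwheel '[{"tx":0.3,"ty":0.4,"tz":0.2,"wx":0,"wy":0,"wz":0,"claw":0},{"tx":0.3,"ty":0.4,"tz":0.3,"wx":0,"wy":0,"wz":0,"claw":0},{"tx":0.3,"ty":0.4,"tz":0.3,"wx":0,"wy":0,"wz":0,"claw":0.45},{"tx":0.3,"ty":0.4,"tz":0.3,"wx":0,"wy":0,"wz":0,"claw":0.5},{"tx":0.3,"ty":0.4,"tz":0.3,"wx":0,"wy":0,"wz":0,"claw":0.5},{"tx":0.3,"ty":0.4,"tz":0.3,"wx":0,"wy":0,"wz":0,"claw":0.5},{"tx":0.3,"ty":0.4,"tz":-2.5,"wx":0,"wy":0,"wz":0,"claw":0.5},{"tx":0.3,"ty":0.4,"tz":-6,"wx":0,"wy":0,"wz":0,"claw":0.5},{"tx":0.3,"ty":0.4,"tz":-10,"wx":0,"wy":0,"wz":0,"claw":0.6},{"tx":0.3,"ty":0.4,"tz":-13,"wx":0,"wy":0,"wz":0,"claw":0.8}]'
python3 - <<'E'
from plan import *
plan(([.414,-.31,.2],Rot(-84.6)),([.414,-.31,.02],Rot(-84.6)))
E
```

```text
clock: 13.1
position: [0.4492, 0.0301, 0.2234]
ee_rot: [3.137, 0.145, 0.005]
force: [1.5, -0.2, 0.2]
width: 0.6
clock 13.1 pos [0.4492 0.0301 0.2234] yaw_y -84.7 z [ 0.003 -0.001 -1.   ] F [ 1.5 -0.2  0.2] w 0.6 q [-0.94  0.2   0.9   2.05 -0.19  0.97 -1.42]
 t [-6.65 33.54  2.35]  w [ 0.1 -0.2 -0.1]
 t [-6.71 33.52 20.35]  w [ 0.1 -0.2 -0.1]
```

Moving on to bead B. I'll look at the bowl from there.

```bash
python3 -m handwheel '[{"tx":-1,"ty":4,"tz":0,"wx":0,"wy":0,"wz":0,"claw":0.8},{"tx":-2,"ty":8,"tz":0,"wx":0,"wy":0,"wz":0,"claw":0.8},{"tx":-3,"ty":12,"tz":0,"wx":0,"wy":0,"wz":0,"claw":0.8},{"tx":-4,"ty":16,"tz":0,"wx":0,"wy":0,"wz":0,"claw":0.8},{"tx":-5,"ty":20,"tz":0,"wx":0,"wy":0,"wz":0,"claw":0.8},{"tx":-6,"ty":24,"tz":0,"wx":0,"wy":0,"wz":0,"claw":0.8},{"tx":-6.6,"ty":28,"tz":1,"wx":0,"wy":0,"wz":0,"claw":0.8},{"tx":-6.6,"ty":31.5,"tz":3,"wx":0,"wy":0,"wz":0,"claw":0.8},{"tx":-6.6,"ty":33.5,"tz":6,"wx":0,"wy":0,"wz":0,"claw":0.8},{"tx":-6.6,"ty":33.5,"tz":10,"wx":0,"wy":0,"wz":0,"claw":0.8},{"tx":-6.6,"ty":33.5,"tz":12,"wx":0,"wy":0,"wz":0,"claw":0.8},{"tx":-6.6,"ty":33.5,"tz":12,"wx":0,"wy":0,"wz":0,"claw":0.8}]'
python3 - <<'E'
from plan import *
plan(([.414,-.31,.02],Rot(-84.6)))
p,d=vision.get_image("scene")
cv2.imwrite(f"pics/scene11z.png",cv2.resize(p[130:330,110:360],None,fx=3,fy=3))
p,d=vision.get_image("top")
cv2.imwrite(f"pics/top11z.png",cv2.resize(p[165:315,200:400],None,fx=4,fy=4))
E
```

```text
clock: 14.1
position: [0.4124, -0.3076, 0.0973]
ee_rot: [-3.135, -0.145, 0.006]
force: [-0.3, 1.2, 0.2]
width: 0.796
clock 14.1 pos [ 0.4124 -0.3076  0.0973] yaw_y -84.7 z [-0.004  0.003 -1.   ] F [-0.3  1.2  0.2] w 0.796 q [-0.02  0.54  0.79  2.04 -0.54  0.78 -0.39]
 t [0.16 0.28 7.73]  w [-0.2  0.2 -0.1]
```

View pics/scene11z.png

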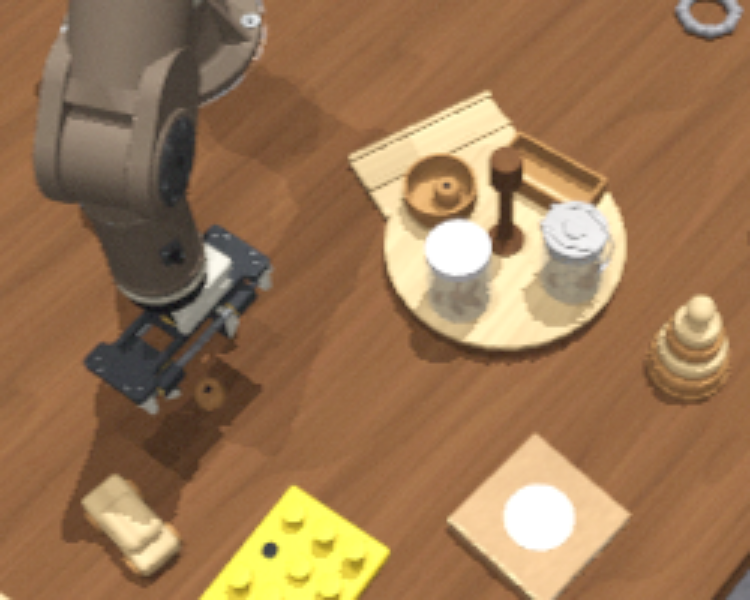

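View pics/top11z.png

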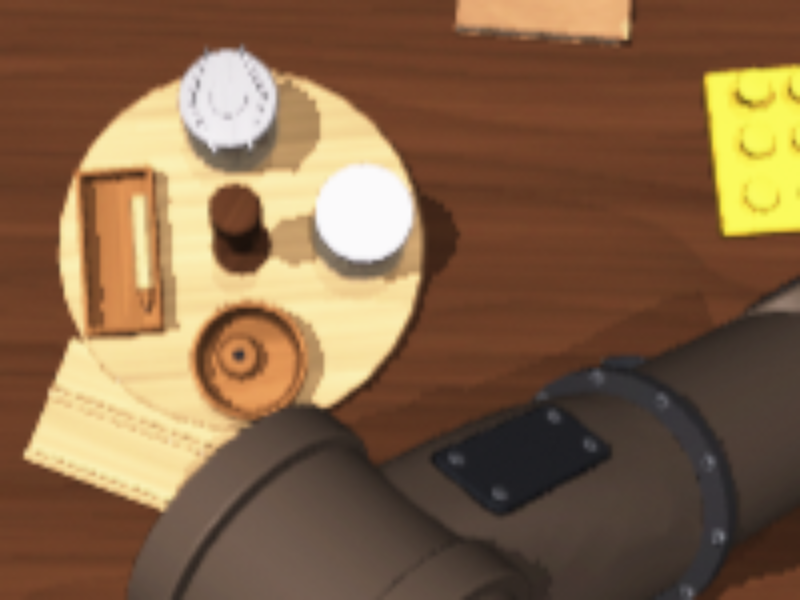

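Bead A stands in the bowl at zoom (240,355). Now grasping bead B.

```bash
python3 -m handwheel '[{"tx":0.2,"ty":0.2,"tz":2,"wx":0,"wy":0,"wz":0,"claw":0.8},{"tx":0.2,"ty":0.2,"tz":4,"wx":0,"wy":0,"wz":0,"claw":0.8},{"tx":0.2,"ty":0.2,"tz":6,"wx":0,"wy":0,"wz":0,"claw":0.7},{"tx":0.2,"ty":0.2,"tz":7.2,"wx":0,"wy":0,"wz":0,"claw":0.6},{"tx":0.2,"ty":0.2,"tz":7.6,"wx":0,"wy":0,"wz":0,"claw":0.6},{"tx":0.2,"ty":0.2,"tz":7.6,"wx":0,"wy":0,"wz":0,"claw":0.6}]'
python3 - <<'E'
from plan import *
plan(([.414,-.31,.02],Rot(-84.6)))
E
```

```text
clock: 14.7
position: [0.4179, -0.3107, 0.0257]
ee_rot: [3.138, 0.148, 0.005]
force: [-0.1, -0.7, 1.3]
width: 0.607
clock 14.7 pos [ 0.4179 -0.3107  0.0257] yaw_y -84.6 z [ 0.003 -0.    -1.   ] F [-0.1 -0.7  1.3] w 0.607 q [ 0.07  0.64  0.66  2.08 -0.67  0.64 -0.28]
 t [-0.38 -0.11  0.57]  w [ 0.  -0.2  0. ]
```

```bash
python3 -m handwheel '[{"tx":-0.3,"ty":-0.1,"tz":0.3,"wx":0,"wy":0,"wz":0,"claw":0.5},{"tx":-0.3,"ty":-0.1,"tz":0.5,"wx":0,"wy":0,"wz":0,"claw":0.4},{"tx":-0.3,"ty":-0.1,"tz":0.5,"wx":0,"wy":0,"wz":0,"claw":0},{"tx":-0.3,"ty":-0.1,"tz":0.5,"wx":0,"wy":0,"wz":0,"claw":0},{"tx":-0.3,"ty":-0.1,"tz":0.5,"wx":0,"wy":0,"wz":0,"claw":0},{"tx":-0.3,"ty":-0.1,"tz":0.5,"wx":0,"wy":0,"wz":0,"claw":0},{"tx":-0.3,"ty":-0.1,"tz":0.5,"wx":0,"wy":0,"wz":0,"claw":0},{"tx":-0.3,"ty":-0.1,"tz":0.5,"wx":0,"wy":0,"wz":0,"claw":0}]'
python3 - <<'E'
from plan import *
plan(([.414,-.31,.02],Rot(-84.6)))
E
```

```text
clock: 15.37
position: [0.4146, -0.3101, 0.0205]
ee_rot: [3.138, 0.147, 0.005]
force: [-1.2, 2.2, 6.2]
width: 0.327
clock 15.37 pos [ 0.4146 -0.3101  0.0205] yaw_y -84.6 z [ 0.003 -0.    -1.   ] F [-1.2  2.2  6.2] w 0.327 q [ 0.08  0.65  0.65  2.09 -0.68  0.63 -0.27]
 t [-0.06 -0.02  0.05]  w [ 0.  -0.2 -0. ]
```

```bash
python3 -m handwheel '[{"tx":0,"ty":0,"tz":-2,"wx":0,"wy":0,"wz":0,"claw":0},{"tx":0,"ty":0,"tz":-5,"wx":0,"wy":0,"wz":0,"claw":0},{"tx":0,"ty":0,"tz":-9,"wx":0,"wy":0,"wz":0,"claw":0},{"tx":0,"ty":-1,"tz":-13,"wx":0,"wy":0,"wz":0,"claw":0},{"tx":0,"ty":-4,"tz":-15,"wx":0,"wy":0,"wz":0,"claw":0},{"tx":0,"ty":-8,"tz":-16,"wx":0,"wy":0,"wz":0,"claw":0},{"tx":0,"ty":-12,"tz":-16,"wx":0,"wy":0,"wz":0,"claw":0},{"tx":0,"ty":-16,"tz":-16,"wx":0,"wy":0,"wz":0,"claw":0},{"tx":0,"ty":-20,"tz":-16,"wx":0,"wy":0,"wz":0,"claw":0},{"tx":0,"ty":-24,"tz":-16,"wx":0,"wy":0,"wz":0,"claw":0},{"tx":0,"ty":-27,"tz":-16,"wx":0,"wy":0,"wz":0,"claw":0},{"tx":0,"ty":-27,"tz":-16,"wx":0,"wy":0,"wz":0,"claw":0}]'
python3 - <<'E'
from plan import *
plan(([.44,.009,.17],Rot(-84.6)),([.44,.009,.089],Rot(-84.6)))
p,d=vision.get_image("scene")
cv2.imwrite(f"pics/scene12z.png",cv2.resize(p[130:330,110:360],None,fx=3,fy=3))
E
```

```text
clock: 16.37
position: [0.3876, -0.0351, 0.1795]
ee_rot: [-3.136, -0.161, -0.001]
force: [0.3, -0.4, 0.6]
width: 0.323
clock 16.37 pos [ 0.3876 -0.0351  0.1795] yaw_y -84.1 z [ 0.001  0.002 -1.   ] F [ 0.3 -0.4  0.6] w 0.323 q [-0.93  0.16  1.03  2.24 -0.19  0.83 -1.25]
 t [ 5.66 -3.85  0.97]  w [-0.1 -0.1  0.5]
 t [ 5.65 -3.83  9.07]  w [-0.1 -0.1  0.5]
```

View pics/scene12z.png

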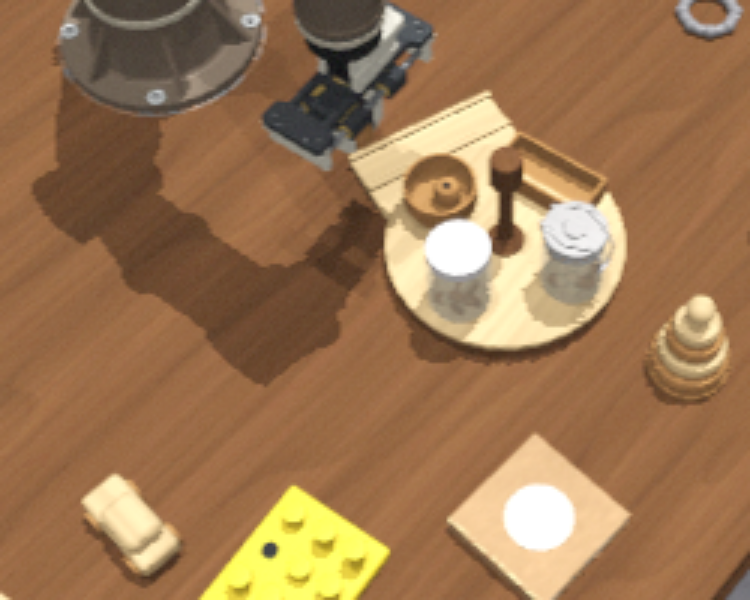

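Bead B has left the shelf and is held at width 0.323. Moving over the bowl.

```bash
python3 -m handwheel '[{"tx":2.5,"ty":-1.8,"tz":0,"wx":0,"wy":0,"wz":0,"claw":0},{"tx":5.2,"ty":-3.6,"tz":0.5,"wx":0,"wy":0,"wz":0.5,"claw":0},{"tx":5.6,"ty":-3.8,"tz":2,"wx":0,"wy":0,"wz":0.5,"claw":0},{"tx":5.6,"ty":-3.8,"tz":4.5,"wx":0,"wy":0,"wz":0.5,"claw":0},{"tx":5.6,"ty":-3.8,"tz":6.5,"wx":0,"wy":0,"wz":0.5,"claw":0},{"tx":5.6,"ty":-3.8,"tz":7.7,"wx":0,"wy":0,"wz":0.5,"claw":0},{"tx":5.6,"ty":-3.8,"tz":8.3,"wx":0,"wy":0,"wz":0.5,"claw":0},{"tx":5.6,"ty":-3.8,"tz":8.3,"wx":0,"wy":0,"wz":0.5,"claw":0}]'
python3 - <<'E'
from plan import *
plan(([.44,.009,.088],Rot(-84.6)))
p,d=vision.get_image("scene")
cv2.imwrite(f"pics/scene13z.png",cv2.resize(p[130:250,210:360],None,fx=5,fy=5))
E
```

```text
clock: 17.08
position: [0.4406, 0.0004, 0.0962]
ee_rot: [3.137, 0.13, 0.001]
force: [-0.6, -0.2, -0.6]
width: 0.318
clock 17.08 pos [4.406e-01 4.000e-04 9.620e-02] yaw_y -85.2 z [ 0.001 -0.001 -1.   ] F [-0.6 -0.2 -0.6] w 0.318 q [-0.74  0.43  0.82  2.22 -0.5   0.68 -1.05]
 t [ 0.01 -0.86  0.82]  w [ 0.1 -0.  -0.6]
```

View pics/scene13z.png

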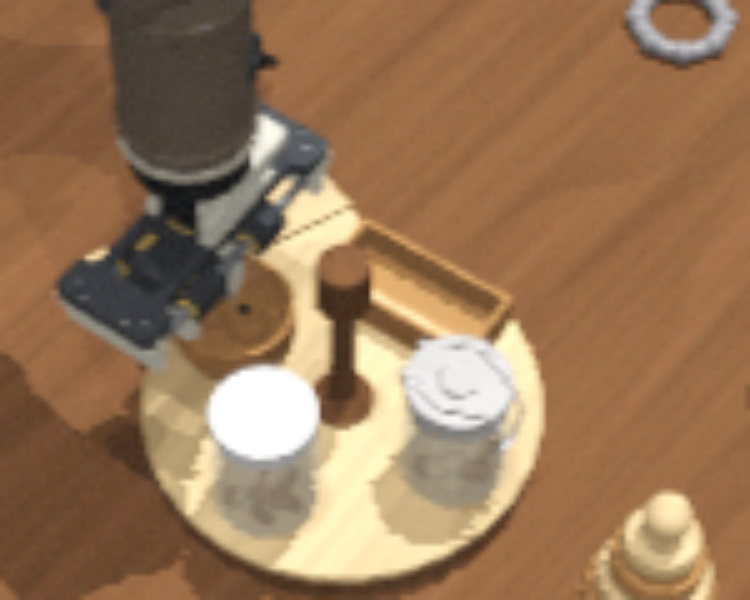

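```bash
python3 -m handwheel '[{"tx":0.2,"ty":-0.5,"tz":0.2,"wx":0,"wy":0,"wz":0,"claw":0},{"tx":0.2,"ty":-0.9,"tz":0.5,"wx":0,"wy":0,"wz":0,"claw":0},{"tx":0.2,"ty":-0.9,"tz":0.7,"wx":0,"wy":0,"wz":0,"claw":0},{"tx":0.2,"ty":-0.9,"tz":0.7,"wx":0,"wy":0,"wz":0,"claw":0}]'
python3 - <<'E'
from plan import *
plan(([.441,.009,.088],Rot(-84.6)))
p,d=vision.get_image("scene")
cv2.imwrite(f"pics/scene14z.png",cv2.resize(p[130:250,210:360],None,fx=5,fy=5))
E
```

```text
clock: 17.47
position: [0.4424, 0.0117, 0.0901]
ee_rot: [3.139, 0.136, 0.004]
force: [0.1, -0.7, -0.8]
width: 0.318
clock 17.47 pos [0.4424 0.0117 0.0901] yaw_y -85.1 z [ 0.003  0.    -1.   ] F [ 0.1 -0.7 -0.8] w 0.318 q [-0.76  0.44  0.81  2.22 -0.52  0.67 -1.06]
 t [-0.16  0.26  0.21]  w [ 0.  -0.2 -0.5]
```

View pics/scene14z.png

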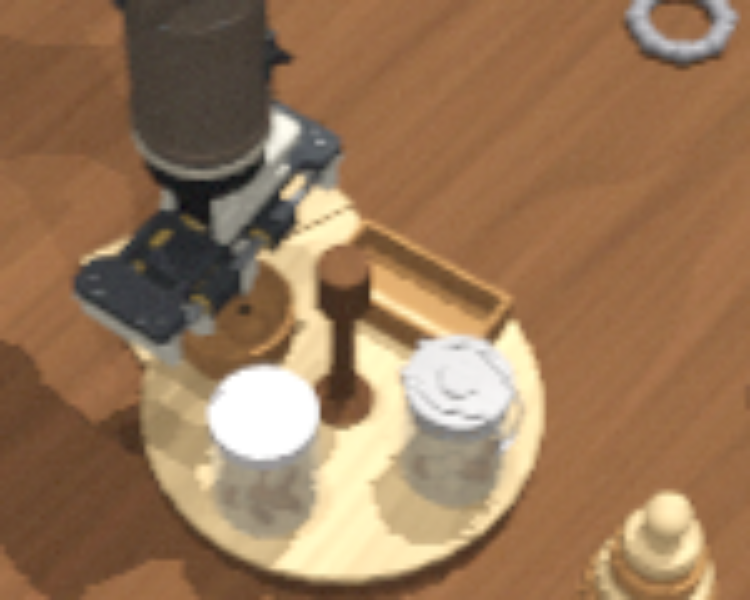

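```bash
python3 -m handwheel '[{"tx":0.1,"ty":-0.3,"tz":0.1,"wx":0,"wy":0,"wz":0,"claw":0},{"tx":0.1,"ty":-0.3,"tz":0.2,"wx":0,"wy":0,"wz":0,"claw":0},{"tx":0.1,"ty":-0.3,"tz":0.2,"wx":0,"wy":0,"wz":0,"claw":0.4},{"tx":0.1,"ty":-0.3,"tz":0.2,"wx":0,"wy":0,"wz":0,"claw":0.5},{"tx":0.1,"ty":-0.3,"tz":0.2,"wx":0,"wy":0,"wz":0,"claw":0.5},{"tx":0.1,"ty":-0.3,"tz":0.2,"wx":0,"wy":0,"wz":0,"claw":0.5},{"tx":0.1,"ty":-0.3,"tz":-2,"wx":0,"wy":0,"wz":0,"claw":0.5},{"tx":0.1,"ty":-0.3,"tz":-6,"wx":0,"wy":0,"wz":0,"claw":0.6},{"tx":0.1,"ty":-0.3,"tz":-10,"wx":0,"wy":0,"wz":0,"claw":0.8},{"tx":0.1,"ty":-0.3,"tz":-14,"wx":0,"wy":0,"wz":0,"claw":0.8},{"tx":0.1,"ty":-0.3,"tz":-16,"wx":0,"wy":0,"wz":0,"claw":0.8}]'
python3 - <<'E'
from plan import *
plan(([.5325,.032,.27],Rot(-74.6)))
p,d=vision.get_image("scene")
cv2.imwrite(f"pics/scene15z.png",cv2.resize(p[130:250,210:360],None,fx=5,fy=5))
E
```

```text
clock: 18.43
position: [0.4439, 0.0131, 0.2536]
ee_rot: [-3.139, -0.131, -0.009]
force: [1.3, -0.4, 0.3]
width: 0.742
clock 18.43 pos [0.4439 0.0131 0.2536] yaw_y -85.2 z [ 0.006  0.    -1.   ] F [ 1.3 -0.4  0.3] w 0.742 q [-1.08  0.16  1.08  2.03 -0.16  1.04 -1.41]
 t [ 8.99 -1.15 -1.59]  w [  0.   -0.3 -10.6]
```

View pics/scene15z.png

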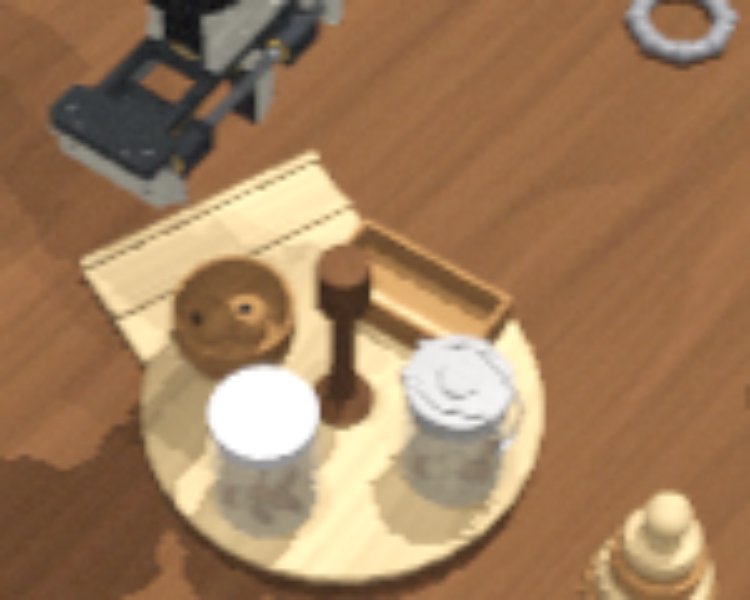

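Both beads now sit side by side in the bowl, at zoom (245,308) and (195,318). I'll take a sharper ledge and axis fit, then go above the knob.

```bash
cat > meas.py <<'E'
from h import *
_M={c:vision.camera_model(c) for c in("top","scene")}
vision_cm=lambda c:_M[c]
def rays(cam,UV,z):
    m=_M[cam];K=m["K"];UV=np.atleast_2d(UV).astype(float)
    r=np.c_[(UV[:,0]-K[0,2])/K[0,0],(UV[:,1]-K[1,2])/K[1,1],np.ones(len(UV))]@R.from_rotvec(m["attitude"]).as_matrix().T
    return (m["xyz"]+r*((z-m["xyz"][2])/r[:,2])[:,None])[:,:2]
def proj(cam,X):
    m=_M[cam];c=(np.asarray(X)-m["xyz"])@R.from_rotvec(m["attitude"]).as_matrix();return (c@m["K"].T)[:,:2]/c[:,2:]
def ledge(cam,p,c0,phi0=-18.5):
    """fit front edge and both side edges by gradient along scan lines, at z=.018"""
    g=cv2.GaussianBlur(cv2.cvtColor(p,cv2.COLOR_BGR2GRAY),(0,0),.7).astype(np.float32)
    ph=np.radians(phi0);f=np.array([-np.cos(ph),-np.sin(ph)]);s=np.array([-f[1],f[0]])
    def scan(base,d,L,n=81,z=.017):
        t=np.linspace(-L,L,n);X=np.c_[base+t[:,None]*d,np.full(n,z)];uv=proj(cam,X).astype(np.float32)
        v=cv2.remap(g,uv[:,0].reshape(1,-1),uv[:,1].reshape(1,-1),cv2.INTER_LINEAR)[0]
        dv=np.gradient(v);i=dv.argmin();return t[i],-dv[i]
    o={}
    for nm,b0,d,al in(("front",c0+.2*f,f,s),("sideL",c0+.175*f+.095*s,s,f),("sideR",c0+.175*f-.095*s,-s,f)):
        T=np.linspace(-.085,.085,35) if nm=="front" else np.linspace(-.018,.018,13)
        r=[(x,)+scan(b0+x*al,d,.015) for x in T];r=np.array([q for q in r if q[2]>1.5])
        if len(r)<4: o[nm]=None;continue
        k=np.ones(len(r),bool)
        for _ in range(4):
            c=np.polyfit(r[k,0],r[k,1],1);e=abs(np.polyval(c,r[:,0])-r[:,1]);k=e<max(.0015,2*np.median(e))
        o[nm]=(np.degrees(np.arctan(c[0])).round(2),(c[1]*1000).round(2),int(k.sum()))
    return o
E
python3 - <<'E'
from meas import *
for cam,c0 in(("top",(.5312,.034)),("scene",(.5336,.030))):
    p=np.load(cam+".npz")["p"]
    print(cam,ledge(cam,p,np.array(c0)))
E
```

```text
top {'front': (np.float64(0.16), np.float64(-1.04), 35), 'sideL': (np.float64(0.08), np.float64(-1.5), 13), 'sideR': (np.float64(2.87), np.float64(-0.23), 13)}
scene {'front': (np.float64(-0.06), np.float64(2.78), 34), 'sideL': (np.float64(-0.94), np.float64(-1.53), 11), 'sideR': (np.float64(1.0), np.float64(0.66), 9)}
```

```bash
python3 -m handwheel '[{"tx":1,"ty":0,"tz":-4,"wx":0,"wy":0,"wz":0,"claw":0.9},{"tx":3,"ty":-0.5,"tz":-4.5,"wx":0,"wy":0,"wz":0,"claw":0.9},{"tx":6,"ty":-1,"tz":-4.5,"wx":0,"wy":0,"wz":0,"claw":0.9},{"tx":8,"ty":-1.1,"tz":-4.5,"wx":0,"wy":0,"wz":0,"claw":0.9},{"tx":9,"ty":-1.2,"tz":-3,"wx":0,"wy":0,"wz":0,"claw":0.9},{"tx":9,"ty":-1.2,"tz":-1.5,"wx":0,"wy":0,"wz":0,"claw":0.9},{"tx":9,"ty":-1.2,"tz":-1.5,"wx":0,"wy":0,"wz":0,"claw":0.9}]'
python3 - <<'E'
from plan import *
plan(([.5325,.032,.27],Rot(-85)),([.5325,.032,.1615],Rot(-85)))
for c in("top","scene"):
    p,d=vision.get_image(c)
    s=p[165:295,200:330] if c=="top" else p[120:260,210:360]
    cv2.imwrite(f"pics/{c}16z.png",cv2.resize(s,None,fx=4,fy=4))
E
```

```text
clock: 19.07
position: [0.5302, 0.0338, 0.2627]
ee_rot: [3.137, 0.133, -0.002]
force: [-1.0, 0.1, -0.4]
width: 0.901
clock 19.07 pos [0.5302 0.0338 0.2627] yaw_y -85.1 z [-0.001 -0.002 -1.   ] F [-1.   0.1 -0.4] w 0.901 q [-0.91  0.37  1.01  1.82 -0.34  1.14 -1.26]
 t [ 0.21  0.2  -0.73]  w [ 0.1  0.1 -0.1]
 t [ 0.23  0.18 10.12]  w [ 0.1  0.1 -0.1]
```

View pics/scene16z.png

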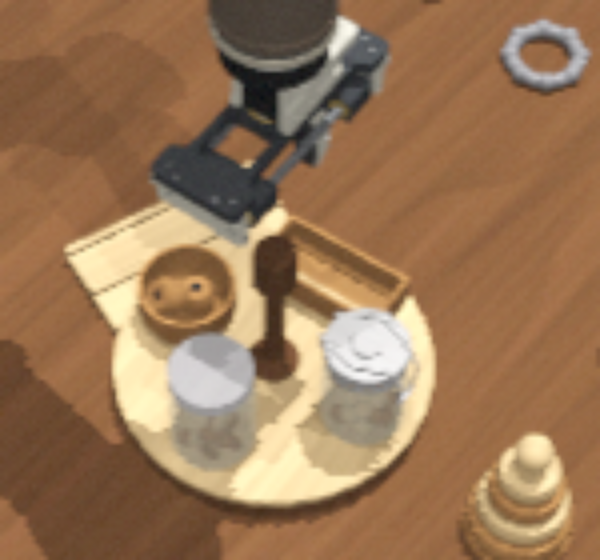

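View pics/top16z.png

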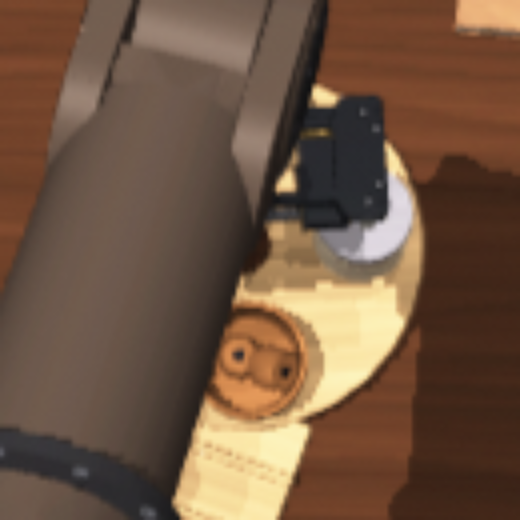

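```bash
python3 -m handwheel '[{"tx":0.2,"ty":0.2,"tz":1,"wx":0,"wy":0,"wz":0,"claw":0.9},{"tx":0.2,"ty":0.2,"tz":3.5,"wx":0,"wy":0,"wz":0,"claw":0.9},{"tx":0.2,"ty":0.2,"tz":6,"wx":0,"wy":0,"wz":0,"claw":0.9},{"tx":0.2,"ty":0.2,"tz":8,"wx":0,"wy":0,"wz":0,"claw":0.8},{"tx":0.2,"ty":0.2,"tz":9.3,"wx":0,"wy":0,"wz":0,"claw":0.7},{"tx":0.2,"ty":0.2,"tz":9.8,"wx":0,"wy":0,"wz":0,"claw":0.6},{"tx":0.2,"ty":0.2,"tz":9.8,"wx":0,"wy":0,"wz":0,"claw":0.6}]'
python3 - <<'E'
from plan import *
plan(([.5325,.032,.1615],Rot(-85)))
E
```

```text
clock: 19.75
position: [0.5332, 0.0319, 0.1668]
ee_rot: [3.138, 0.133, 0.002]
force: [-0.8, -0.4, -0.3]
width: 0.656
clock 19.75 pos [0.5332 0.0319 0.1668] yaw_y -85.1 z [ 0.002 -0.    -1.   ] F [-0.8 -0.4 -0.3] w 0.656 q [-0.81  0.48  0.92  1.94 -0.47  0.95 -1.15]
 t [-0.07 -0.02  0.53]  w [ 0.  -0.1 -0.1]
```

```bash
python3 -m handwheel '[{"tx":-0.05,"ty":0,"tz":0.4,"wx":0,"wy":0,"wz":0,"claw":0.45},{"tx":-0.05,"ty":0,"tz":0.5,"wx":0,"wy":0,"wz":0,"claw":0.42},{"tx":-0.05,"ty":0,"tz":0.5,"wx":0,"wy":0,"wz":0,"claw":0.3},{"tx":-0.05,"ty":0,"tz":0.5,"wx":0,"wy":0,"wz":0,"claw":0.3},{"tx":-0.05,"ty":0,"tz":0.5,"wx":0,"wy":0,"wz":0,"claw":0.3},{"tx":-0.05,"ty":0,"tz":0.5,"wx":0,"wy":0,"wz":0,"claw":0.3}]' 5
python3 - <<'E'
from plan import *
plan(([.5325,.032,.1615],Rot(-85)))
for c in("top","scene"):
    p,d=vision.get_image(c)
    s=p[165:295,200:330] if c=="top" else p[120:260,210:360]
    cv2.imwrite(f"pics/{c}17z.png",cv2.resize(s,None,fx=4,fy=4))
E
```

```text
clock: 20.25
position: [0.5334, 0.033, 0.1628]
ee_rot: [-3.137, -0.135, -0.005]
force: [-2.0, 5.3, 4.8]
width: 0.389
clock 20.25 pos [0.5334 0.033  0.1628] yaw_y -85.1 z [ 0.003  0.001 -1.   ] F [-2.   5.3  4.8] w 0.389 q [-0.81  0.49  0.91  1.94 -0.48  0.94 -1.14]
 t [-0.1   0.09  0.13]  w [-0.1 -0.2 -0.1]
```

View pics/scene17z.png

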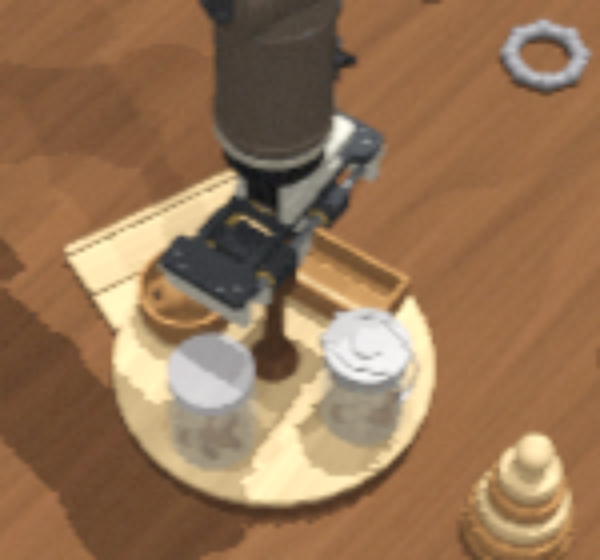

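The knob is gripped at 35.8 mm. A 5 N side push suggests I'm about 1 mm off in y, so I'll recentre and start turning slowly.

```bash
python3 -m handwheel '[{"tx":0,"ty":-0.1,"tz":-0.1,"wx":0,"wy":0,"wz":0,"claw":0.3},{"tx":0,"ty":-0.1,"tz":-0.1,"wx":0,"wy":0,"wz":-0.5,"claw":0.3},{"tx":0,"ty":-0.1,"tz":-0.1,"wx":0,"wy":0,"wz":-1.5,"claw":0.3},{"tx":0,"ty":-0.1,"tz":-0.1,"wx":0,"wy":0,"wz":-3.5,"claw":0.3},{"tx":0,"ty":-0.1,"tz":-0.1,"wx":0,"wy":0,"wz":-6,"claw":0.3},{"tx":0,"ty":-0.1,"tz":-0.1,"wx":0,"wy":0,"wz":-9,"claw":0.3},{"tx":0,"ty":-0.1,"tz":-0.1,"wx":0,"wy":0,"wz":-12,"claw":0.3},{"tx":0,"ty":-0.1,"tz":-0.1,"wx":0,"wy":0,"wz":-15,"claw":0.3},{"tx":0,"ty":-0.1,"tz":-0.1,"wx":0,"wy":0,"wz":-17.5,"claw":0.3},{"tx":0,"ty":-0.1,"tz":-0.1,"wx":0,"wy":0,"wz":-19,"claw":0.3},{"tx":0,"ty":-0.1,"tz":-0.1,"wx":0,"wy":0,"wz":-20,"claw":0.3},{"tx":0,"ty":-0.1,"tz":-0.1,"wx":0,"wy":0,"wz":-20,"claw":0.3}]' 15
python3 - <<'E'
from plan import *
plan(); print(sensors.observe()["ft_torque"])
p,d=vision.get_image("scene")
cv2.imwrite(f"pics/scene18z.png",cv2.resize(p[120:260,210:360],None,fx=4,fy=4))
E
```

```text
clock: 21.35
position: [0.5334, 0.0328, 0.163]
ee_rot: [3.066, 0.679, 0.005]
force: [4.9, 0.8, -11.6]
width: 0.387
clock 21.35 pos [0.5334 0.0328 0.163 ] yaw_y -65.0 z [ 0.003 -0.001 -1.   ] F [  4.9   0.8 -11.6] w 0.387 q [-0.75  0.46  0.81  1.94 -0.41  0.92 -0.86]
[ 0.43802565 -0.9131255  -0.02582281]
```

View pics/scene18z.png

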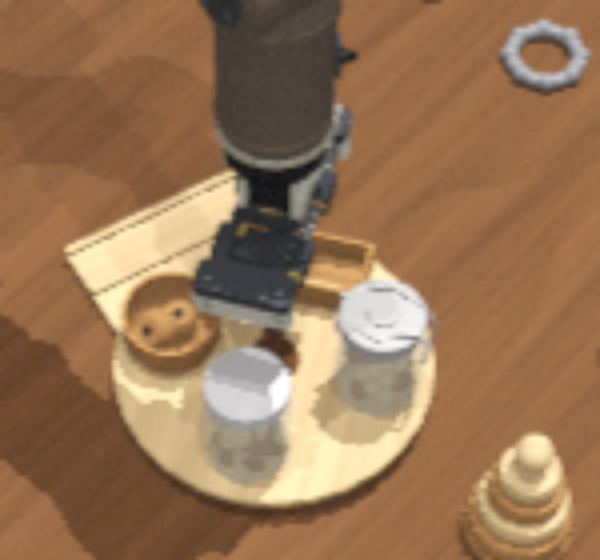

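Turned 20° and the knob isn't slipping. Continuing smoothly with a small force correction.

```bash
python3 -m handwheel '[{"tx":0.05,"ty":0.02,"tz":0.12,"wx":0,"wy":0,"wz":-1,"claw":0.3},{"tx":0.05,"ty":0.02,"tz":0.12,"wx":0,"wy":0,"wz":-3,"claw":0.3},{"tx":0.05,"ty":0.02,"tz":0.12,"wx":0,"wy":0,"wz":-6.5,"claw":0.3},{"tx":0.05,"ty":0.02,"tz":0.12,"wx":0,"wy":0,"wz":-10.5,"claw":0.3},{"tx":0.05,"ty":0.02,"tz":0.12,"wx":0,"wy":0,"wz":-14.5,"claw":0.3},{"tx":0.05,"ty":0.02,"tz":0.12,"wx":0,"wy":0,"wz":-18.5,"claw":0.3},{"tx":0.05,"ty":0.02,"tz":0.12,"wx":0,"wy":0,"wz":-22.5,"claw":0.3},{"tx":0.05,"ty":0.02,"tz":0.12,"wx":0,"wy":0,"wz":-26.5,"claw":0.3},{"tx":0.05,"ty":0.02,"tz":0.12,"wx":0,"wy":0,"wz":-30.5,"claw":0.3},{"tx":0.05,"ty":0.02,"tz":0.12,"wx":0,"wy":0,"wz":-34,"claw":0.3},{"tx":0.05,"ty":0.02,"tz":0.12,"wx":0,"wy":0,"wz":-37,"claw":0.3},{"tx":0.05,"ty":0.02,"tz":0.12,"wx":0,"wy":0,"wz":-38,"claw":0.3}]'
python3 -c "
from plan import *
plan(); print(sensors.observe()['ft_torque'])"
```

```text
clock: 22.4
position: [0.5338, 0.0325, 0.1628]
ee_rot: [2.676, 1.642, 0.004]
force: [-1.4, 0.7, 6.7]
width: 0.388
clock 22.4 pos [0.5338 0.0325 0.1628] yaw_y -26.9 z [ 0.003 -0.    -1.   ] F [-1.4  0.7  6.7] w 0.388 q [-0.62  0.41  0.63  1.93 -0.31  0.89 -0.31]
[ 0.33922624  0.65481774 -0.19423762]
```

```bash
python3 -m handwheel '[{"tx":0,"ty":0,"tz":-0.05,"wx":0,"wy":0,"wz":-1,"claw":0.3},{"tx":0,"ty":0,"tz":-0.05,"wx":0,"wy":0,"wz":-3,"claw":0.3},{"tx":0,"ty":0,"tz":-0.05,"wx":0,"wy":0,"wz":-6.5,"claw":0.3},{"tx":0,"ty":0,"tz":-0.05,"wx":0,"wy":0,"wz":-10.5,"claw":0.3},{"tx":0,"ty":0,"tz":-0.05,"wx":0,"wy":0,"wz":-14.5,"claw":0.3},{"tx":0,"ty":0,"tz":-0.05,"wx":0,"wy":0,"wz":-18.5,"claw":0.3},{"tx":0,"ty":0,"tz":-0.05,"wx":0,"wy":0,"wz":-22.5,"claw":0.3},{"tx":0,"ty":0,"tz":-0.05,"wx":0,"wy":0,"wz":-26.5,"claw":0.3},{"tx":0,"ty":0,"tz":-0.05,"wx":0,"wy":0,"wz":-30.5,"claw":0.3},{"tx":0,"ty":0,"tz":-0.05,"wx":0,"wy":0,"wz":-34,"claw":0.3},{"tx":0,"ty":0,"tz":-0.05,"wx":0,"wy":0,"wz":-37,"claw":0.3},{"tx":0,"ty":0,"tz":-0.05,"wx":0,"wy":0,"wz":-38,"claw":0.3}]'
python3 -c "
from plan import *
plan(); print(sensors.observe()['ft_torque'])"
```

```text
clock: 23.4
position: [0.5341, 0.0325, 0.1628]
ee_rot: [1.996, 2.422, 0.003]
force: [1.8, 0.6, 1.1]
width: 0.389
clock 23.4 pos [0.5341 0.0325 0.1628] yaw_y 11.0 z [ 0.004 -0.001 -1.   ] F [1.8 0.6 1.1] w 0.389 q [-0.5   0.39  0.45  1.92 -0.21  0.88  0.25]
[ 0.05902225 -0.17423936 -0.14174447]
```

```bash
python3 -m handwheel '[{"tx":0,"ty":0,"tz":0,"wx":0,"wy":0,"wz":-1,"claw":0.3},{"tx":0,"ty":0,"tz":0,"wx":0,"wy":0,"wz":-3,"claw":0.3},{"tx":0,"ty":0,"tz":0,"wx":0,"wy":0,"wz":-6.5,"claw":0.3},{"tx":0,"ty":0,"tz":0,"wx":0,"wy":0,"wz":-10.5,"claw":0.3},{"tx":0,"ty":0,"tz":0,"wx":0,"wy":0,"wz":-14.5,"claw":0.3},{"tx":0,"ty":0,"tz":0,"wx":0,"wy":0,"wz":-18.5,"claw":0.3},{"tx":0,"ty":0,"tz":0,"wx":0,"wy":0,"wz":-22.5,"claw":0.3},{"tx":0,"ty":0,"tz":0,"wx":0,"wy":0,"wz":-26.5,"claw":0.3},{"tx":0,"ty":0,"tz":0,"wx":0,"wy":0,"wz":-30.5,"claw":0.3},{"tx":0,"ty":0,"tz":0,"wx":0,"wy":0,"wz":-34,"claw":0.3},{"tx":0,"ty":0,"tz":0,"wx":0,"wy":0,"wz":-37,"claw":0.3},{"tx":0,"ty":0,"tz":0,"wx":0,"wy":0,"wz":-38,"claw":0.3}]'
python3 - <<'E'
from plan import *
plan(); print(sensors.observe()['ft_torque'])
for c in("top","scene"):
    p,d=vision.get_image(c); np.savez(c+"_b.npz",p=p,d=d)
    s=p[165:295,200:330] if c=="top" else p[120:260,210:360]
    cv2.imwrite(f"pics/{c}19z.png",cv2.resize(s,None,fx=4,fy=4))
E
```

```text
clock: 24.4
position: [0.5344, 0.0327, 0.1628]
ee_rot: [1.099, 2.939, 0.002]
force: [4.7, 0.7, -1.0]
width: 0.394
clock 24.4 pos [0.5344 0.0327 0.1628] yaw_y 49.0 z [ 0.004 -0.    -1.   ] F [ 4.7  0.7 -1. ] w 0.394 q [-0.38  0.37  0.29  1.91 -0.13  0.87  0.83]
[ 0.06546356 -0.76588432 -0.12539905]
```

View pics/scene19z.png

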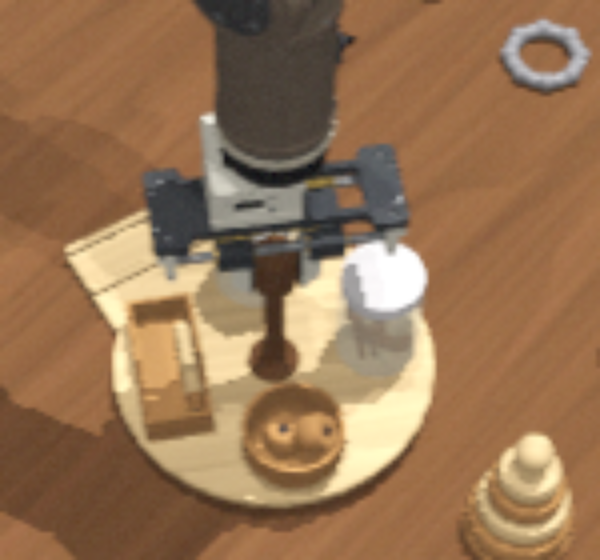

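View pics/top19z.png

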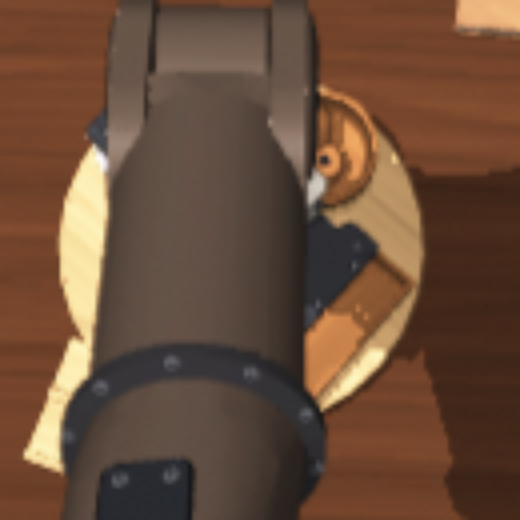

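About 134° turned so far. The pencil and both beads are still in place. I'll finish the rest and then measure.

```bash
python3 -m handwheel '[{"tx":0.02,"ty":0.02,"tz":0,"wx":0,"wy":0,"wz":-1,"claw":0.3},{"tx":0.02,"ty":0.02,"tz":0,"wx":0,"wy":0,"wz":-3,"claw":0.3},{"tx":0.02,"ty":0.02,"tz":0,"wx":0,"wy":0,"wz":-6,"claw":0.3},{"tx":0.02,"ty":0.02,"tz":0,"wx":0,"wy":0,"wz":-9.5,"claw":0.3},{"tx":0.02,"ty":0.02,"tz":0,"wx":0,"wy":0,"wz":-13,"claw":0.3},{"tx":0.02,"ty":0.02,"tz":0,"wx":0,"wy":0,"wz":-16,"claw":0.3},{"tx":0.02,"ty":0.02,"tz":0,"wx":0,"wy":0,"wz":-18.5,"claw":0.3},{"tx":0.02,"ty":0.02,"tz":0,"wx":0,"wy":0,"wz":-20.5,"claw":0.3},{"tx":0.02,"ty":0.02,"tz":0,"wx":0,"wy":0,"wz":-21.5,"claw":0.3},{"tx":0.02,"ty":0.02,"tz":0,"wx":0,"wy":0,"wz":-21.5,"claw":0.3}]'
python3 - <<'E'
from plan import *
plan(); print(sensors.observe()['ft_torque'])
for c in("top","scene"):
    p,d=vision.get_image(c); np.savez(c+"_c.npz",p=p,d=d)
    s=p[165:295,200:330] if c=="top" else p[120:260,210:360]
    cv2.imwrite(f"pics/{c}20z.png",cv2.resize(s,None,fx=4,fy=4))
E
```

```text
clock: 25.33
position: [0.5345, 0.0329, 0.1628]
ee_rot: [0.537, 3.091, 0.0]
force: [5.5, -0.0, -0.9]
width: 0.391
clock 25.33 pos [0.5345 0.0329 0.1628] yaw_y 70.3 z [ 0.004 -0.001 -1.   ] F [ 5.5 -0.  -0.9] w 0.391 q [-0.31  0.37  0.2   1.9  -0.09  0.87  1.16]
[ 0.06989628 -1.04234793 -0.01752376]
```

View pics/scene20z.png

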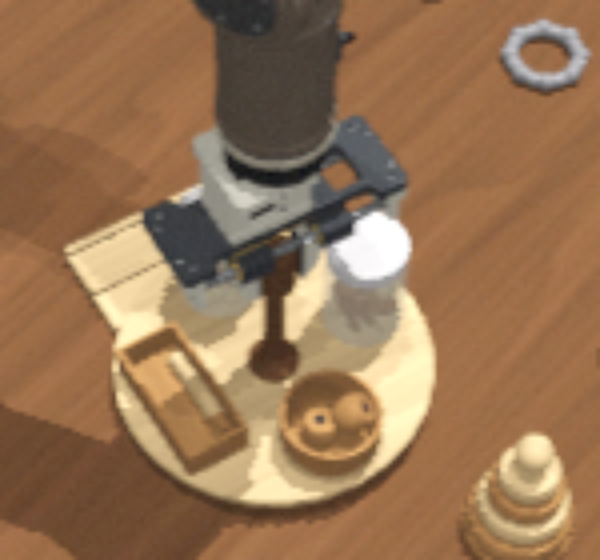

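View pics/top20z.png

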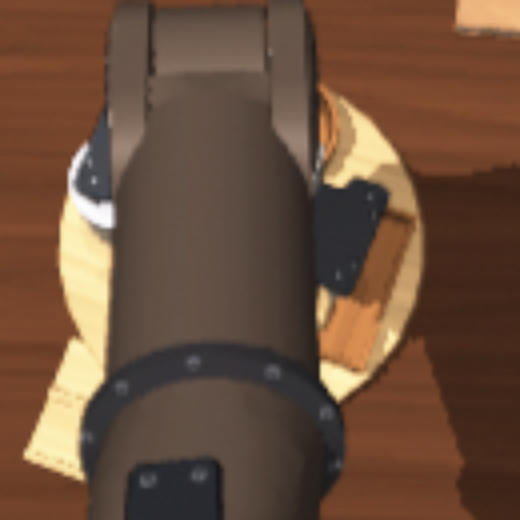

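```bash
cat > ang.py <<'E'
from meas import *
def model(th,c):
    """th: world angle(deg) of clamp jar direction. returns 3D pts+normals of tray rim & bowl rim"""
    a=np.radians(th);ex=-np.array([np.cos(a),np.sin(a)]);ey=np.array([-ex[1],ex[0]])  # turntable axes
    out=[]
    for hw,hl in((.024,.056),(.028,.060)):
        t=np.linspace(-1,1,80)
        L=np.concatenate([np.c_[t*hl,np.full(80,hw)],np.c_[t*hl,np.full(80,-hw)],np.c_[np.full(40,hl),t[::2]*hw],np.c_[np.full(40,-hl),t[::2]*hw]])
        XY=c+L[:,:1]*ex+(L[:,1:]-.088)*ey; out.append(np.c_[XY,np.full(len(XY),.0585)])
    p=np.linspace(0,2*np.pi,120)
    for r in(.038,.042):
        XY=c+.088*ex+r*np.c_[np.cos(p),np.sin(p)];out.append(np.c_[XY,np.full(120,.0685)])
    return np.concatenate(out)
def score(cam,G,th,c):
    uv=proj(cam,model(th,c)).astype(np.float32)
    return cv2.remap(G,uv[:,0].reshape(1,-1),uv[:,1].reshape(1,-1),cv2.INTER_LINEAR).mean()
def fit(cam,p,th0,c0,span=6):
    lab=cv2.cvtColor(p,cv2.COLOR_BGR2LAB).astype(np.float32);G=0
    for k in range(3):
        g=cv2.GaussianBlur(lab[...,k],(0,0),.7);G=G+np.hypot(cv2.Sobel(g,5,1,0),cv2.Sobel(g,5,0,1))
    G=np.minimum(G,np.percentile(G,97))
    best=[]
    for dx in np.arange(-.004,.0041,.001):
        for dy in np.arange(-.004,.0041,.001):
            for th in np.arange(th0-span,th0+span+.01,.5): best.append((score(cam,G,th,c0+[dx,dy]),th,dx,dy))
    best.sort(reverse=True);b=best[0]
    ths=np.arange(b[1]-1,b[1]+1.01,.1);s=[score(cam,G,t,c0+[b[2],b[3]]) for t in ths]
    return ths[int(np.argmax(s))],b, [x[1] for x in best[:15]]
E
python3 - <<'E'
from ang import *
C={"top":np.array([.5312,.034]),"scene":np.array([.5336,.030])}
for cam,f,t in(("top","top",5.5),("scene","scene",5.5),("scene","scene_c",161),("top","top_c",161)):
    p=np.load(f+".npz")["p"];print(f,fit(cam,p,t,C[cam]))
def lid(cam,f,c,near,lo=.125,hi=.14):
    d=np.load(f+".npz")["d"];P=pts(cam,d,d>0);k=(np.hypot(*(P[:,:2]-near).T)<.045)&(P[:,2]>lo)&(P[:,2]<hi);Q=P[k];m=np.array(cv2.minEnclosingCircle(Q[:,:2].astype(np.float32))[0]);mm=Q[:,:2].mean(0)
    for q in(m,mm):print(f,k.sum(),q.round(4),np.degrees(np.arctan2(*(q-c)[::-1])).round(2))
lid("scene","scene",C["scene"],np.array([.542,-.058]))
a=np.radians(71);lid("scene","scene_c",C["scene"],C["scene"]+.088*np.array([np.cos(a),np.sin(a)]))
E
```

```text
top (np.float64(6.799999999999997), (np.float32(225.00716), np.float64(7.0), np.float64(-0.002), np.float64(0.0)), [np.float64(7.0), np.float64(6.5), np.float64(6.5), np.float64(6.0), np.float64(7.0), np.float64(6.5), np.float64(6.5), np.float64(6.0), np.float64(7.5), np.float64(6.5), np.float64(5.5), np.float64(7.0), np.float64(7.5), np.float64(7.0), np.float64(6.5)])
scene (np.float64(6.399999999999997), (np.float32(206.18797), np.float64(6.5), np.float64(-0.001), np.float64(0.001)), [np.float64(6.5), np.float64(6.0), np.float64(7.0), np.float64(6.5), np.float64(6.0), np.float64(6.5), np.float64(6.0), np.float64(5.5), np.float64(6.0), np.float64(6.5), np.float64(7.0), np.float64(6.5), np.float64(5.5), np.float64(6.0), np.float64(6.0)])
scene_c (np.float64(161.29999999999995), (np.float32(185.82367), np.float64(161.5), np.float64(0.002), np.float64(0.003)), [np.float64(161.5), np.float64(161.0), np.float64(161.5), np.float64(161.5), np.float64(162.0), np.float64(161.0), np.float64(161.5), np.float64(162.0), np.float64(161.0), np.float64(162.0), np.float64(161.0), np.float64(162.0), np.float64(162.0), np.float64(160.5), np.float64(160.5)])
top_c (np.float64(167.9999999999999), (np.float32(122.86999), np.float64(167.0), np.float64(0.004), np.float64(-0.004)), [np.float64(167.0), np.float64(167.0), np.float64(166.5), np.float64(167.0), np.float64(167.0), np.float64(166.5), np.float64(167.0), np.float64(166.0), np.float64(166.5), np.float64(167.0), np.float64(166.5), np.float64(167.0), np.float64(166.5), np.float64(166.0), np.float64(166.0)])
scene 339 [ 0.5418 -0.0573] -84.65
scene 339 [ 0.5433 -0.0578] -83.73
scene_c 260 [0.5617 0.1149] 71.7
scene_c 260 [0.5657 0.1123] 68.69
```

Run:
```python
from ang import *
C={"top":np.array([.5312,.034]),"scene":np.array([.5336,.030])}
def edges(cam,f,th):
    p=np.load(f+".npz")["p"];g=cv2.GaussianBlur(p[...,0],(0,0),.6).astype(np.float32)
    a=np.radians(th);ex=-np.array([np.cos(a),np.sin(a)]);ey=np.array([-ex[1],ex[0]])
    for nm,off in(("inner-out",.028-.088),("inner-in",.024-.088),("outer-in",-.024-.088),("outer-out",-.028-.088)):
        r=[]
        for x in np.linspace(-.05,.05,41):
            t=np.linspace(-.0045,.0045,37);X=np.c_[C[cam]+x*ex+(off+t)[:,None]*ey,np.full(37,.0585)];uv=proj(cam,X).astype(np.float32)
            v=cv2.remap(g,uv[:,0].reshape(1,-1),uv[:,1].reshape(1,-1),cv2.INTER_LINEAR)[0];dv=np.gradient(v)
            if nm.endswith("out"): dv=dv if "inner" in nm else -dv
            else: dv=abs(dv)
            i=dv.argmax(); r.append((x,t[i],dv[i]))
        r=np.array(r);k=(r[:,2]>1)&(abs(r[:,1])<.0042)
        if k.sum()<8: print(f,nm,"few");continue
        for _ in range(5):
            c=np.polyfit(r[k,0],r[k,1],1);e=abs(np.polyval(c,r[:,0])-r[:,1]);k=(e<.0012)&(r[:,2]>1)
            if k.sum()<8:break
        print(f,nm,int(k.sum()),"dtheta",np.degrees(np.arctan(c[0])).round(2),"theta",(th+np.degrees(np.arctan(c[0]))).round(2),"off mm",(c[1]*1e3).round(2))
edges("top","top",6);edges("scene","scene",6);edges("scene","scene_c",161.5);edges("top","top_c",161.5)
```

```text
top inner-out 32 dtheta 0.14 theta 6.14 off mm 2.05
top inner-in 16 dtheta -0.02 theta 5.98 off mm 2.93
top outer-in 31 dtheta -1.61 theta 4.39 off mm -3.21
top outer-out 31 dtheta -0.93 theta 5.07 off mm 0.49
scene inner-out 8 dtheta 6.08 theta 12.08 off mm 3.96
scene inner-in 19 dtheta -1.33 theta 4.67 off mm 0.73
scene outer-in 38 dtheta -0.03 theta 5.97 off mm -2.39
scene outer-out 38 dtheta -0.03 theta 5.97 off mm 1.61
scene_c inner-out 27 dtheta 3.41 theta 164.91 off mm 0.9
scene_c inner-in 7 dtheta -0.92 theta 160.58 off mm 1.06
scene_c outer-in 9 dtheta 0.62 theta 162.12 off mm 0.36
scene_c outer-out 37 dtheta 0.02 theta 161.52 off mm -3.96
top_c inner-out few
top_c inner-in 6 dtheta 8.67 theta 170.17 off mm 0.69
top_c outer-in 39 dtheta 0.56 theta 162.06 off mm -3.81
top_c outer-out 38 dtheta 0.68 theta 162.18 off mm 0.16
```

Clean edges on the tray give a clamp jar direction of 161.5–162.2°, and start angle plus tool turn gives 161.4°. The target from the ledge is 161.5°, so it's aligned. I'll relax the leftover side force and let it settle.

```bash
python3 -m handwheel '[{"tx":-0.04,"ty":0.01,"tz":0,"wx":0,"wy":0,"wz":0,"claw":0.3},{"tx":-0.07,"ty":0.02,"tz":0,"wx":0,"wy":0,"wz":0,"claw":0.3},{"tx":-0.07,"ty":0.02,"tz":0,"wx":0,"wy":0,"wz":0,"claw":0.3},{"tx":-0.07,"ty":0.02,"tz":0,"wx":0,"wy":0,"wz":0,"claw":0.3},{"tx":-0.07,"ty":0.02,"tz":0,"wx":0,"wy":0,"wz":0,"claw":0.3},{"tx":-0.07,"ty":0.02,"tz":0,"wx":0,"wy":0,"wz":0,"claw":0.3},{"tx":-0.07,"ty":0.02,"tz":0,"wx":0,"wy":0,"wz":0,"claw":0.3},{"tx":-0.07,"ty":0.02,"tz":0,"wx":0,"wy":0,"wz":0,"claw":0.3}]'
python3 - <<'E'
from plan import *
plan(); s=sensors.observe();print(s['ft_torque'],abs(s['dq']).max())
p,d=vision.get_image("scene");cv2.imwrite("pics/scene21.png",p);np.savez("scene_d.npz",p=p,d=d)
from ang import fit
print(fit("scene",p,161.5,np.array([.5336,.030]),3)[:2])
p0=np.load("scene.npz")["p"]
E
```

```text
clock: 26.1
position: [0.5345, 0.033, 0.1628]
ee_rot: [0.535, 3.093, 0.0]
force: [3.3, -0.9, 4.5]
width: 0.389
clock 26.1 pos [0.5345 0.033  0.1628] yaw_y 70.4 z [ 0.003 -0.    -1.   ] F [ 3.3 -0.9  4.5] w 0.389 q [-0.31  0.37  0.2   1.9  -0.09  0.87  1.16]
[-0.30563398 -0.54860655 -0.05382375] 0.0013458755929145311
(np.float64(161.49999999999994), (np.float32(185.66467), np.float64(161.5), np.float64(0.002), np.float64(0.003)))
```

View pics/scene21.png

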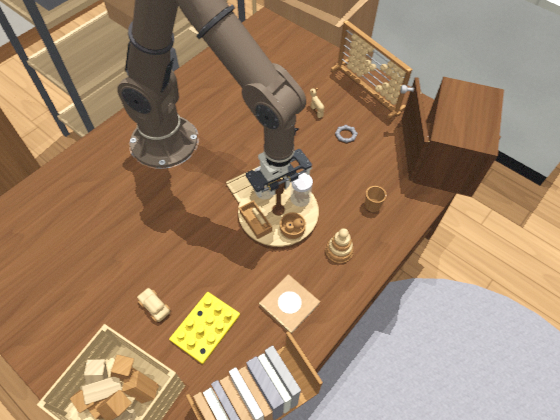

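The scene picture shows the pencil in the tray (255,217), the beads in the bowl (292,225) and the hand on the knob (278,190). The toys are at the same pixels as in the first picture, and nothing is moving. Handing in.

```bash
python3 -c "
from cell import arm
print(arm.sign_off())"
```

```text
the job is handed in; nothing more can be done
None
```

The job is handed in at about 26 s of the 72 s. The pencil is in the tray, both beads are in the bowl, and the clamp jar is turned to the front. The gripper is still holding the knob with the arm at rest.

**Pencil and beads:** the depth picture after the drop put the top of the pencil at about 46 mm. That matches it lying flat on the tray floor (45.5 mm expected). Both beads show inside the bowl in the last picture.

**Clamp jar at the front:** I turned the caddy about 155.5° by the knob. The clamp jar itself is hidden under the hand, so its position comes from other features:

| Check | Clamp jar direction |
|---|---|
| Target, from the ledge's front edge | 161.5° |
| Start angle plus the tool's turn | 161.4° |
| Model fit, scene camera | 161.5° |
| Tray's outer edge, scene camera | 161.5° |
| Tray edges, top camera | 162.1–162.2° |

- **Checks that disagreed:** a whole-model fit in the top picture gave 168°, and some tray-edge fits were several degrees off. The arm hid much of the caddy in the top view, and several of those fits rested on few points, so I did not use them.
- **Screw jar lid:** it gave only a rough check, pointing to between 159° and 162°.

**Forces:** opening the fingers in the tray briefly rested one on the tray wall, showing about 18 N at the wrist. That is well under the limits, and the caddy did not visibly turn. The final grip is 15 N, with about 6 N left at the wrist.

**Other toys:** they look unmoved compared with the first picture. I checked this by eye and did not measure it.

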